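Change the handle blank in the small glue press

ROBOT

A 7-joint arm with a two-finger parallel gripper is mounted at the origin on the work surface; the furniture and walls round the work are solid. World frame = base frame: x ahead of the robot, y to its left, z up, the work surface at z = 0. Lengths are in m, angles in rad, forces in N, time in s.
With the tool pointing down it reaches from about 0.35 to 0.9 m from the base axis. Payload 8.1 kg.
Tool frame: the origin (TCP) lies at the very end of the fingers, on their centre line; the grasp point (between the pads) lies 19 mm behind it; z points along the fingers, y is the line along which they close (so a half turn about z gives the same grasp; the last joint's range is limited). The gripper opens to 92 mm and grips with 3 to 60 N. Pads are 19 mm wide; open, the fingers measure 130 mm over their backs; the gripper's body (75 mm by 190 mm) begins 47 mm behind the grasp point.
Start: joints at [1.047, 0.434, 0.025, 1.573, -0.012, 1.134, -0.075], TCP at [0.255, -0.571, 0.227] pointing down, gripper open.
Joint ranges: [-2.62, 2.62], [-0.44, 2.09], [-1.27, 1.32], [0.08, 2.57], [-1.32, 4.46], [0.12, 2], [-2.74, 2.74]. Speed limits (rad/s): [2.22, 2.22, 3.01, 3.01, 3.14, 3.14, 3.14].

INTERFACE

Orientations are given as a rotation vector (axis times angle).
In Python, from cell import arm gives the robot as it stands.
- The arm moves only by the shell command python3 -m pendant 'ROWS' [FORCE]. ROWS is a JSON object of lists of equal length, an entry for each row: "slide": the shift along the tool's x, y, z in units of 0.3 m (1.0 is 0.3 m), a list of three; "dr": the turn, a rotation vector about the tool's x, y, z in units of 0.12 rad (1.0 is 0.12 rad), a list of three; "claw": the opening, from 0 (shut) to 1 (fully open). In form: {"slide": [[tx, ty, tz], ...], "dr": [[ax, ay, az], ...], "claw": [claw, ...]}. A call has 1 to 10 rows; each row shifts and turns the commanded pose from where the row before left it, along the tool's axes as they then stand; what a row does not reach is not made up. A row lasts 1/10 s, in which the tool goes at most 50 mm and 8.59 degrees, less where a joint would pass 70% of its speed; a pose out of reach is approached as far as the arm can. A call with a number of a shift or a turn outside -1 to 1 is refused whole. A call with a gripper value outside its range is refused whole. The fingers move at their own pace and stop on an object; FORCE is the grip in N (left out, the last holds). Time passes only in rows, so rows that do not move let the fingers close. It gives the time, the measured TCP pose, the force, the opening and the grip force at its end, in the units of the state.
- arm.observe(): the state, without advancing time (a new reading comes with each control period).
- arm.get_image(name): name is "side" or "top" or "wrist"; returns the picture (480x640x3 uint8, red, green, blue); there is no depth.
- arm.calibration(name): a dict with "K" (3x3 intrinsics, pixels), "dist" ([k1, k2, p1, p2, k3] as OpenCV has them; the pictures are not rectified), "xyz" and "orientation" of the camera in the world. Camera axes: x right, y up, looking along -z (the intrinsics and any distortion apply to the point x, -y, -z); pixel columns grow to the right and rows downward; lengths in m; the calibration is good to about 2 mm. A picture is of the moment at which its call begins: read the wrist's pose just before it. calibration takes no time and is no camera call; for the wrist camera it gives the pose at the moment of the call.
- arm.sign_off(): hands the job in; it is judged then, once.
The state is a dict: "clock": time; "joints": joint angles; "dq": joint speeds; "joint_efforts": joint torques, N m; "position": TCP position; "ee_rot": TCP orientation; "force": force on the tool from outside, world axes, zero at the start; "ft_torque": the same for the moment, N m; "width": opening from 0.0 (shut) to 1.0 (fully open); "gripper_force": force on a finger pad.
Only numpy, scipy, OpenCV 4.12 (cv2) and the standard library are available. Lean on these libraries where they do the work, as an engineer would, in place of code of your own. Each camera call takes 0.05 s, during which the arm holds its last target. There are 200 camera calls.

TASK

The laminated handle blank in the glue press has cured and the next one is waiting on the bench. Take the two steel weights and the clear pressing plate off and set all three aside on the grey felt mat, then lay the cured blank centred on the drying rack, between its pegs, and put the waiting blank into the nest of the press. Close the press again: the plate down on the new blank with the guide posts in its notches, and one weight centred over each of the plate's two black pads.

Things in the scene. Friction and masses are not known exactly. Their poses are not given: they have to be found in the camera images.
- press_bed: Glue press bed, fixed grey board 214x156x15 mm. Origin: centre of underside, x lengthwise, z up. Its top (15 mm up) has a nest along x for a blank: dark cleats 10 mm high at the blank's ends and, 51 to 81 mm from the middle, along its sides, leave 6 mm play each way; the blank's middle is free for fingers. Two steel guide posts, 10 mm thick, at x 0, y +-63 mm, end 65 mm above the origin.
- plate: Loose clear acrylic pressing plate 196x140x8 mm, 0.34 kg; either way round fits. Origin: centre of underside, x lengthwise. Mid grip: wooden bar 24 mm (x) by 60 (y), 20 to 42 mm above the underside. A notch in each long side (26 wide, 20 deep) takes a guide post, 8 mm play. Black pads (40 mm square, x +-66, y 0) for the weights. Starts on the cured blank, underside 35 mm above the bed's origin.
- weight_block: Square steel weight, loose: 60 x 60 x 30 mm, about 0.84 kg. Origin: centre of its underside. Starts on one end of the pressing plate, over a pad.
- steel_bar: Flat steel bar used as a weight, loose: 45 x 150 x 12 mm (length along its y), about 0.6 kg. Origin: centre of its underside. Starts on the other end of the plate, centred over the pad, crosswise to the plate's length and overhanging it by 5 mm each side.
- blank_cured: The cured handle blank, loose: two-ply wood, light over dark, 170 x 50 x 20 mm (length along x), 0.13 kg. Origin: centre of its underside. Starts in the nest of the press, seen through the clear plate.
- blank_next: The next handle blank, loose, the same shape and wood as the cured one: 170 x 50 x 20 mm (length along x), 0.13 kg. Origin: centre of its underside. Starts lying by itself on the bench.
- mat: Grey felt mat, fixed, bare: 250 x 230 x 3 mm (250 along x), the side area. Origin: centre of its underside.
- rack: Drying rack, fixed: two aluminium bearers 18 mm high, 116 mm apart, joined by a slat 5 mm thick. Origin: centre of underside. The blank lies along x across both bearers, centred, underside 18 mm above the origin, between four dark pegs that rise 14 mm above the bearers and leave 10 mm play each way in y. Between the bearers fingers can reach down beside the blank.

How it is judged:
On the way, in this order (a step that is already met when the one before it is completed fails the run):
1. both weights and the pressing plate lie on the grey felt mat (x of weight_block in the frame of mat between -0.125 and 0.125 m and y of weight_block in the frame of mat between -0.115 and 0.115 m and z of weight_block in the frame of mat between -0.005 and 0.06 m and x of steel_bar in the frame of mat between -0.125 and 0.125 m and y of steel_bar in the frame of mat between -0.115 and 0.115 m and z of steel_bar in the frame of mat between -0.005 and 0.06 m and x of plate in the frame of mat between -0.125 and 0.125 m and y of plate in the frame of mat between -0.115 and 0.115 m and z of plate in the frame of mat between -0.005 and 0.06 m), for 0.2 s.
2. the cured blank lies on the drying rack (x of blank_cured in the frame of rack between -0.02 and 0.02 m and y of blank_cured in the frame of rack between -0.015 and 0.015 m and z of blank_cured in the frame of rack between 0.015 and 0.022 m and angle between the x axis of blank_cured and the x axis of rack, either way round below 0.15 rad), for 0.2 s.
3. the next blank lies down in the nest of the press (x of blank_next in the frame of press_bed between -0.01 and 0.01 m and y of blank_next in the frame of press_bed between -0.01 and 0.01 m and z of blank_next in the frame of press_bed between 0.012 and 0.018 m and angle between the x axis of blank_next and the x axis of press_bed, either way round below 0.12 rad), for 0.2 s.
At the end, for the whole second after the job is handed in: Cured blank on the rack (20 mm along, 15 mm across, 0.15 rad); next blank flat in the nest (10 mm, 0.12 rad); plate level on it between the posts (12 mm, 0.15 rad); one weight on each pad of the plate, either way round (15 mm each way); all released, at rest (all of step 2 and all of step 3 and x of plate in the frame of press_bed between -0.012 and 0.012 m and y of plate in the frame of press_bed between -0.012 and 0.012 m and z of plate in the frame of press_bed between 0.031 and 0.038 m and angle between the x axis of plate and the x axis of press_bed, either way round below 0.15 rad and angle between plate's own z axis and vertical below 0.05 rad and (((x of weight_block in the frame of plate between 0.051 and 0.081 m and y of weight_block in the frame of plate between -0.015 and 0.015 m and z of weight_block in the frame of plate between 0.004 and 0.012 m) and (x of steel_bar in the frame of plate between -0.081 and -0.051 m and y of steel_bar in the frame of plate between -0.015 and 0.015 m and z of steel_bar in the frame of plate between 0.004 and 0.012 m)) or ((x of weight_block in the frame of plate between -0.081 and -0.051 m and y of weight_block in the frame of plate between -0.015 and 0.015 m and z of weight_block in the frame of plate between 0.004 and 0.012 m) and (x of steel_bar in the frame of plate between 0.051 and 0.081 m and y of steel_bar in the frame of plate between -0.015 and 0.015 m and z of steel_bar in the frame of plate between 0.004 and 0.012 m))) and linear speed of each of weight_block, steel_bar, plate, blank_cured, blank_next below 0.02 m/s); the robot touches nothing.
It also fails if it takes over 141 s, if anything falls off the work surface, if the arm or the gripper's body presses on something with over 40 N, if the wrist force passes 120 N, or if a joint passes its speed limit or range.

## Working session

There is one attempt and no reset: what is moved stays moved. The work goes in short steps, Python scripts to look and compute and a shell command to move; the robot and the scene stay as the last step left them, time stands still between calls to the robot, and variables do not carry over. Pictures are saved under pics/ and viewed, at most 14 in all, crops included, and the job is handed in when it is done.

```bash
ls; mkdir -p pics; cat > h.py <<'E'
import numpy as np, cv2, json
from scipy.spatial.transform import Rotation as R
from cell import arm
def snap(n,f):
    im=arm.get_image(n); cv2.imwrite('pics/'+f,im[:,:,::-1]); return im
def cam(n):
    c=arm.calibration(n); o=np.array(c['orientation'],float)
    Rm=R.from_rotvec(o).as_matrix() if o.size==3 else (o if o.shape==(3,3) else R.from_quat(o).as_matrix())
    return np.array(c['K'],float),np.array(c['dist'],float),np.array(c['xyz'],float),Rm
def pix2w(n,uv,z):
    K,d,p,Rm=cam(n); q=cv2.undistortPoints(np.array(uv,float).reshape(-1,1,2),K,d).reshape(-1,2)
    z=np.broadcast_to(z,len(q)); out=[]
    for (a,b),zz in zip(q,z):
        r=Rm@np.array([a,-b,-1]); out.append(p+r*(zz-p[2])/r[2])
    return np.array(out)
def w2pix(n,P):
    K,d,p,Rm=cam(n); c=(np.array(P,float).reshape(-1,3)-p)@Rm; c=c*[1,-1,-1]
    return cv2.projectPoints(c,np.zeros(3),np.zeros(3),K,d)[0].reshape(-1,2)
def st():
    s=arm.observe(); M=R.from_rotvec(s['ee_rot']).as_matrix(); return s,np.array(s['position']),M
E
python3 - <<'E'
from h import *
for n in('top','side','wrist'): snap(n,n+'0.png'); print(n,arm.calibration(n))
print(arm.observe()); print(st()[2].round(3))
E
```

```text
pics
top {'K': array([[498.98773603,   0.        , 314.35875474],
       [  0.        , 498.98773603, 246.13531139],
       [  0.        ,   0.        ,   1.        ]]), 'dist': array([0.00289058, 0.        , 0.        , 0.        , 0.        ]), 'xyz': array([3.04008224e-01, 7.85133723e-04, 9.98948514e-01]), 'orientation': array([ 0.17633713, -0.17738486, -1.56243331])}
side {'K': array([[461.45663727,   0.        , 318.78080235],
       [  0.        , 461.45663727, 240.71760494],
       [  0.        ,   0.        ,   1.        ]]), 'dist': array([-0.06238944,  0.        ,  0.        ,  0.        ,  0.        ]), 'xyz': array([0.25073305, 0.73195375, 0.42839463]), 'orientation': array([ 0.25011373, -1.51147523, -2.39052332])}
wrist {'K': array([[426.808452  ,   0.        , 323.6401069 ],
       [  0.        , 426.808452  , 225.95801097],
       [  0.        ,   0.        ,   1.        ]]), 'dist': array([-0.00604627,  0.        ,  0.        ,  0.        ,  0.        ]), 'xyz': array([ 0.32932208, -0.53754748,  0.38453759]), 'orientation': array([-0.26501829,  0.17417779, -1.14092262])}
{'clock': 0.15, 'joints': array([ 1.04740472,  0.43506971,  0.02496384,  1.57387001, -0.01158501,
        1.13401359, -0.0751062 ]), 'dq': array([ 1.01534388e-03, -1.34856989e-03, -6.65634273e-04, -1.72308000e-03,
        3.34283238e-04,  4.60741963e-04,  3.45786715e-05]), 'joint_efforts': array([ 2.78711639e-03, -6.68261576e+01,  9.86745022e-01, -3.14690781e+01,
       -6.03632606e-02,  3.93632159e-02,  1.88780036e-04]), 'position': array([ 0.25510202, -0.5701445 ,  0.22612792]), 'ee_rot': array([-3.07120193e+00, -6.55779706e-01,  5.81745212e-04]), 'force': array([0.05905807, 0.5034708 , 0.95580484]), 'ft_torque': array([-0.0167676 , -0.0207816 ,  0.01907392]), 'gripper_force': 0.0, 'width': 1.0032494212536636}
[[ 0.913  0.408 -0.001]
 [ 0.408 -0.913  0.001]
 [-0.    -0.001 -1.   ]]
```

View pics/top0.png

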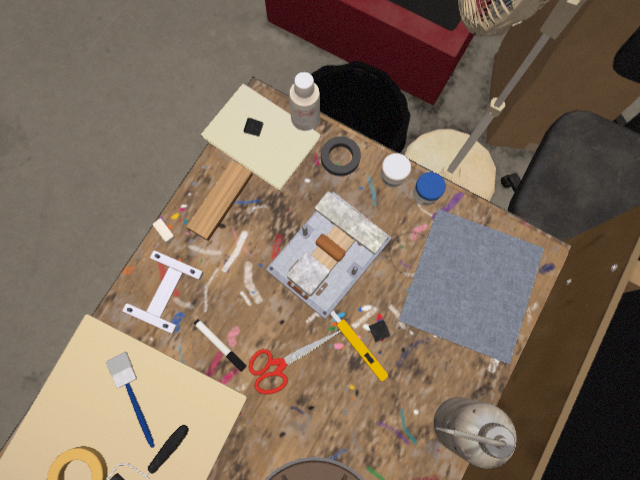

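View pics/side0.png

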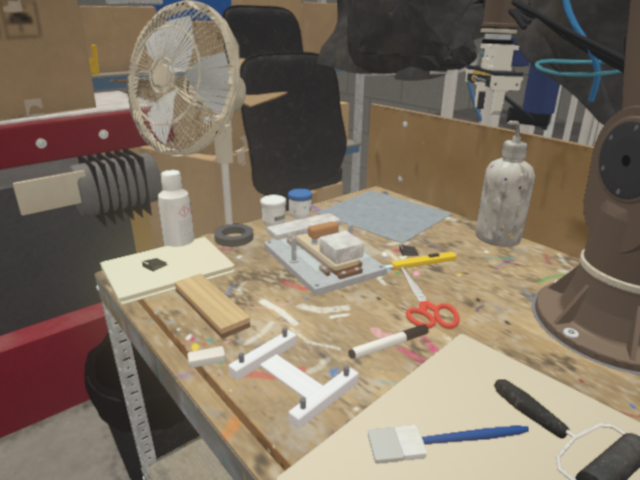

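The top view shows the press around (330,255), the mat around (472,283), the rack around (162,292) and the next blank around (222,200). I'll enlarge it to read corners.

```bash
python3 - <<'E'
import cv2
im=cv2.imread('pics/top0.png')
a=cv2.resize(im[185:325,255:405],None,fx=4,fy=4,interpolation=cv2.INTER_CUBIC); cv2.imwrite('pics/c1.png',a)
b=cv2.resize(im[150:350,115:275],None,fx=3,fy=3,interpolation=cv2.INTER_CUBIC); cv2.imwrite('pics/c2.png',b)
E
```

```text
(no output)
```

View pics/c1.png

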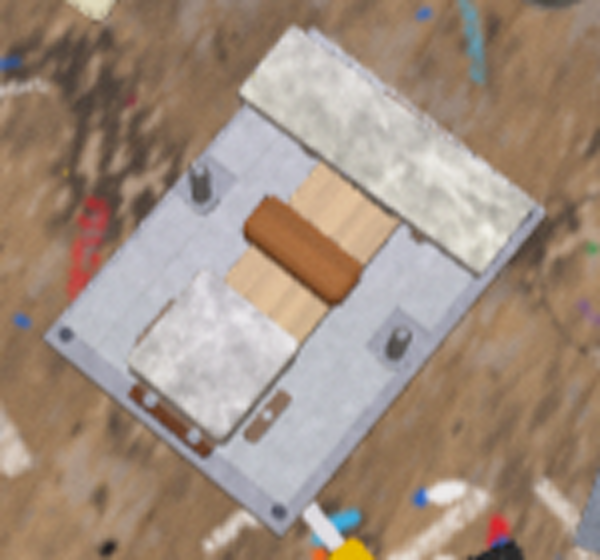

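View pics/c2.png

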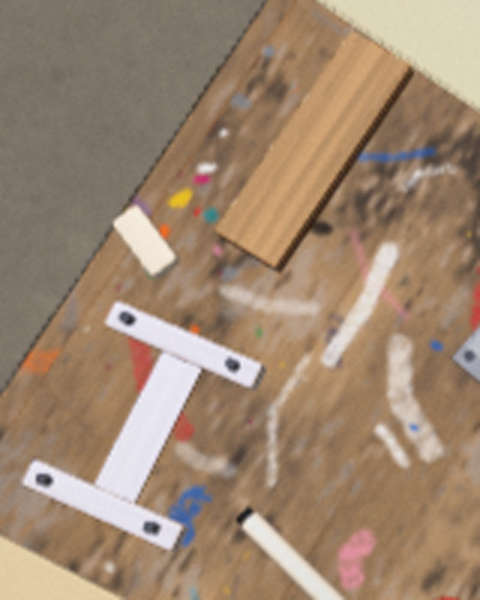

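```bash
python3 - <<'E'
from h import *
def c(l,o,f): return [((x+.5)/f-.5+o[0],(y+.5)/f-.5+o[1]) for x,y in l]
c1=lambda l:c(l,(255,185),4); c2=lambda l:c(l,(115,150),3)
def rep(n,uv,z):
    p=pix2w('top',uv,z)[:,:2]; m=p.mean(0)
    d=[np.linalg.norm(p[i]-p[i-1]) for i in range(len(p))]
    e=p[1]-p[0]; print(n,p.round(4).tolist(),'mean',m.round(4),'sides',np.round(d,4),'ang01',np.degrees(np.arctan2(e[1],e[0])).round(1))
rep('block',c1([(208,270),(298,348),(222,438),(130,362)]),.073)
rep('bar',c1([(297,27),(543,210),(481,273),(240,93)]),.055)
rep('bed',c1([(45,337),(282,533)]),.015)
rep('posts',c1([(200,172),(402,332)]),.065)
rep('grip',c1([(262,197),(361,270),(341,303),(245,230)]),.077)
rep('next',c2([(350,28),(412,70),(278,268),(218,230)]),.02)
rep('rackU',c2([(112,302),(262,365),(253,388),(105,325)]),.018)
rep('rackL',c2([(32,460),(183,525),(175,550),(23,485)]),.018)
rep('pegs',c2([(127,318),(233,364),(151,528),(44,480)]),.032)
rep('mat',[(436,208),(543,240),(510,362),(399,323)],.003)
E
```

```text
block [[0.5046, 0.0149], [0.4671, -0.0276], [0.4245, 0.0081], [0.4603, 0.0514]] mean [0.4641 0.0117] sides [0.0573 0.0567 0.0555 0.0562] ang01 -131.4
bar [[0.6322, -0.0285], [0.5386, -0.1479], [0.5071, -0.1168], [0.5979, -0.0002]] mean [ 0.569  -0.0734] sides [0.0445 0.1517 0.0442 0.1478] ang01 -128.1
bed [[0.4827, 0.0973], [0.3854, -0.021]] mean [0.4341 0.0381] sides [0.1531 0.1531] ang01 -129.4
posts [[0.5548, 0.0192], [0.4762, -0.0773]] mean [ 0.5155 -0.0291] sides [0.1244 0.1244] ang01 -129.2
grip [[0.5393, -0.0107], [0.5038, -0.0574], [0.4879, -0.0478], [0.5231, -0.0026]] mean [ 0.5135 -0.0296] sides [0.0181 0.0587 0.0186 0.0573] ang01 -127.3
next [[0.7155, 0.1745], [0.6845, 0.1303], [0.5429, 0.2163], [0.5693, 0.2582]] mean [0.6281 0.1948] sides [0.1685 0.054  0.1657 0.0495] ang01 -125.1
rackU [[0.5198, 0.3269], [0.477, 0.2241], [0.4616, 0.2293], [0.504, 0.3304]] mean [0.4906 0.2777] sides [0.0161 0.1113 0.0163 0.1096] ang01 -112.6
rackL [[0.4138, 0.3714], [0.3718, 0.2699], [0.3558, 0.2741], [0.3975, 0.3758]] mean [0.3847 0.3228] sides [0.0169 0.1098 0.0165 0.11  ] ang01 -112.5
pegs [[0.5059, 0.3115], [0.4752, 0.24], [0.3689, 0.2864], [0.3994, 0.3573]] mean [0.4373 0.2988] sides [0.1159 0.0779 0.116  0.0772] ang01 -113.2
mat [[0.6141, -0.2532], [0.5458, -0.4691], [0.3017, -0.3803], [0.3765, -0.1673]] mean [ 0.4595 -0.3175] sides [0.2527 0.2265 0.2598 0.2257] ang01 -107.6
```

The scene measures well: all sizes agree with those given, and plate centre and post midpoint coincide at about (0.515,-0.029), bed x axis at -39.3°. Next is a move calculator.

```bash
cat >> h.py <<'E'
def legs(wps, start=None):
    """wps: (x,y,z,yaw_deg of tool x); prints turn (dr units about tool z) done first, then slide in the new axes (units of .3m)"""
    s,p,M=st(); yaw=np.degrees(np.arctan2(M[1,0],M[0,0]))
    print('t',round(s['clock'],2),'at',p.round(4),'yaw',yaw.round(1),'tilt',M[:2,2].round(4),'w',round(s['width'],3),'g',round(s['gripper_force'],1),'F',np.round(s['force'],1))
    for x,y,z,a in wps:
        d=(a-yaw+180)%360-180; yaw=a; t=np.radians(a); D=np.array([x,y,z])-p; p=np.array([x,y,z])
        u=np.array([D[0]*np.cos(t)+D[1]*np.sin(t), D[0]*np.sin(t)-D[1]*np.cos(t), -D[2]])/.3
        n=max(np.ceil(np.linalg.norm(u)/.15),1)
        print('turn',(-np.radians(d)/.12).round(2),'slide',u.round(3),'n',n,'per',(u/n).round(4))
def go(*w): legs(w)
E
python3 -c "
from h import *
go((.255,-.57,.32,140.7),(.464,.012,.2,140.7),(.464,.012,.051,140.7))"
```

```text
t 0.15 at [ 0.2551 -0.5701  0.2261] yaw 24.1 tilt [-0.0006  0.0011] w 1.003 g 0.0 F [0.1 0.5 1. ]
turn -16.96 slide [ 0.001  0.    -0.313] n 3.0 per [ 2.000e-04  1.000e-04 -1.043e-01]
turn -0.0 slide [0.69  1.943 0.4  ] n 14.0 per [0.0493 0.1388 0.0286]
turn -0.0 slide [0.    0.    0.497] n 4.0 per [0.     0.     0.1242]
```

```bash
python3 -m pendant '{"slide":[[0,0,-0.08],[0,0,-0.08],[0,0,-0.08],[0,0,-0.073],[0,0,0],[0,0,0],[0,0,0],[0,0,0]],"dr":[[0,0,-1],[0,0,-1],[0,0,-1],[0,0,-1],[0,0,-1],[0,0,-1],[0,0,-1],[0,0,-1]],"claw":[1,1,1,1,1,1,1,1]}' 40
python3 -m pendant '{"slide":[[0,0,0],[0,0,0],[0,0,0],[0,0,0],[0,0,0],[0,0,0],[0,0,0],[0,0,0],[0,0,0]],"dr":[[0,0,-1],[0,0,-1],[0,0,-1],[0,0,-1],[0,0,-1],[0,0,-1],[0,0,-1],[0,0,-1],[0,0,-0.96]],"claw":[1,1,1,1,1,1,1,1,1]}'
python3 -c "
from h import *
go((.464,.012,.2,140.7),(.464,.012,.051,140.7)); print(arm.observe()['joints'].round(2))"
```

```text
clock: 0.95
position: [0.2552, -0.5703, 0.3203]
ee_rot: [-2.417, -2.006, -0.0]
force: [-0.1, 0.2, 0.6]
width: 1.001
gripper_force: 0.0
clock: 1.85
position: [0.2551, -0.5704, 0.3203]
ee_rot: [-1.049, -2.961, -0.001]
force: [-0.2, -0.4, -1.1]
width: 1.0
gripper_force: 0.0
t 1.85 at [ 0.2551 -0.5704  0.3203] yaw 141.0 tilt [-0.0004  0.0006] w 1.0 g 0.0 F [-0.2 -0.4 -1.1]
turn 0.04 slide [0.691 1.943 0.401] n 15.0 per [0.046  0.1295 0.0267]
turn -0.0 slide [0.    0.    0.497] n 4.0 per [0.     0.     0.1242]
[ 1.32  0.41 -0.38  1.4   0.15  1.36  1.83]
```

```bash
python3 -m pendant '{"slide":[[0.046,0.1295,0.0267],[0.046,0.1295,0.0267],[0.046,0.1295,0.0267],[0.046,0.1295,0.0267],[0.046,0.1295,0.0267],[0.046,0.1295,0.0267],[0.046,0.1295,0.0267],[0.046,0.1295,0.0267]],"dr":[[0,0,0],[0,0,0],[0,0,0],[0,0,0],[0,0,0],[0,0,0],[0,0,0],[0,0,0]],"claw":[1,1,1,1,1,1,1,1]}'
python3 -m pendant '{"slide":[[0.046,0.1295,0.0267],[0.046,0.1295,0.0267],[0.046,0.1295,0.0267],[0.046,0.1295,0.0267],[0.046,0.1295,0.0267],[0.046,0.1295,0.0267],[0.046,0.1295,0.0267],[0,0,0],[0,0,0]],"dr":[[0,0,0],[0,0,0],[0,0,0],[0,0,0],[0,0,0],[0,0,0],[0,0,0],[0,0,0],[0,0,0]],"claw":[1,1,1,1,1,1,1,1,1]}'
python3 -c "
from h import *
go((.464,.012,.05,140.7)); snap('wrist','w1.png')
K=lambda x,y,z:w2pix('wrist',[[x,y,z]]).round(0).tolist()
print(K(.464,.012,.073),K(.515,-.029,.077),K(.569,-.0734,.055))"
```

```text
clock: 2.65
position: [0.3667, -0.2584, 0.2562]
ee_rot: [1.056, 2.959, -0.0]
force: [1.2, -0.8, 0.3]
width: 1.005
gripper_force: 0.0
clock: 3.55
position: [0.4638, 0.0124, 0.2001]
ee_rot: [-1.052, -2.959, 0.0]
force: [0.9, -0.6, -0.2]
width: 0.999
gripper_force: 0.0
t 3.55 at [0.4638 0.0124 0.2001] yaw 140.9 tilt [-0.0011  0.0002] w 0.999 g 0.0 F [ 0.9 -0.6 -0.2]
turn 0.02 slide [-0.001 -0.001  0.5  ] n 4.0 per [-0.0004 -0.0002  0.1251]
[[324.0, 214.0]] [[325.0, 301.0]] [[324.0, 365.0]]
```

View pics/w1.png

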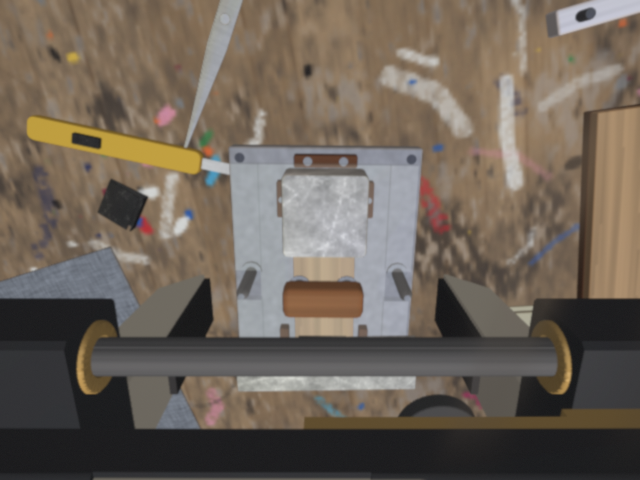

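The block top is centred at about (325,216), against a prediction of (324,214), and everything is square with the tool. I'll descend, grip and lift.

```bash
python3 -m pendant '{"slide":[[0,0,0.12],[0,0,0.12],[0,0,0.12],[0,0,0.08],[0,0,0.04],[0,0,0.02],[0,0,0],[0,0,0]],"dr":[[0,0,0],[0,0,0],[0,0,0],[0,0,0],[0,0,0],[0,0,0],[0,0,0],[0,0,0]],"claw":[1,1,1,1,1,1,0.5,0.5]}' 45
python3 -m pendant '{"slide":[[0,0,0],[0,0,0],[0,0,0],[0,0,0]],"dr":[[0,0,0],[0,0,0],[0,0,0],[0,0,0]],"claw":[0.4,0.4,0.4,0.4]}'
python3 -c "
from h import *
go((.464,.012,.15,160.5),(.403,-.223,.15,160.5),(.403,-.223,.0075,160.5))"
```

```text
clock: 4.4
position: [0.4648, 0.0114, 0.0515]
ee_rot: [1.056, 2.957, 0.001]
force: [0.2, -0.1, -0.0]
width: 0.875
gripper_force: 0.0
clock: 4.8
position: [0.4648, 0.0119, 0.0511]
ee_rot: [1.055, 2.957, 0.001]
force: [-0.4, 1.7, 6.1]
width: 0.652
gripper_force: 45.0
t 4.8 at [0.4648 0.0119 0.0511] yaw 140.7 tilt [0.0016 0.0002] w 0.652 g 45.0 F [-0.4  1.7  6.1]
turn -2.88 slide [ 0.003 -0.001 -0.33 ] n 3.0 per [ 0.0009 -0.0002 -0.1099]
turn -0.0 slide [-0.07  -0.806 -0.   ] n 6.0 per [-0.0116 -0.1344 -0.    ]
turn -0.0 slide [0.    0.    0.475] n 4.0 per [0.     0.     0.1188]
```

```bash
python3 -m pendant '{"slide":[[0,0,-0.06],[0,0,-0.12],[0,0,-0.15],[0,0,0],[-0.006,-0.0672,0],[-0.0116,-0.1344,0],[-0.0116,-0.1344,0],[-0.0116,-0.1344,0],[-0.0116,-0.1344,0],[-0.0116,-0.1344,0]],"dr":[[0,0,0],[0,0,-0.96],[0,0,-0.96],[0,0,-0.96],[0,0,0],[0,0,0],[0,0,0],[0,0,0],[0,0,0],[0,0,0]],"claw":[0.4,0.4,0.4,0.4,0.4,0.4,0.4,0.4,0.4,0.4]}'
python3 -m pendant '{"slide":[[-0.006,-0.0672,0],[0,0,0.12],[0,0,0.12],[0,0,0.12],[0,0,0.06],[0,0,0.03],[0,0,0.01]],"dr":[[0,0,0],[0,0,0],[0,0,0],[0,0,0],[0,0,0],[0,0,0],[0,0,0]],"claw":[0.4,0.4,0.4,0.4,0.4,0.4,0.4]}'
python3 -c "
from h import *
go((.403,-.223,.0115,160.5))"
```

```text
clock: 5.8
position: [0.406, -0.2052, 0.1486]
ee_rot: [-0.531, -3.094, -0.0]
force: [0.7, -0.7, -9.5]
width: 0.651
gripper_force: 45.0
clock: 6.5
position: [0.401, -0.2227, 0.011]
ee_rot: [-0.531, -3.092, 0.0]
force: [-16.7, 6.5, 43.6]
width: 0.651
gripper_force: 45.0
t 6.5 at [ 0.401  -0.2227  0.011 ] yaw 160.5 tilt [-0.0047  0.0007] w 0.651 g 45.0 F [-16.7   6.5  43.6]
turn 0.0 slide [-0.007  0.001 -0.002] n 1.0 per [-0.0067  0.0013 -0.0016]
```

```bash
python3 -m pendant '{"slide":[[0,0,-0.005],[0,0,0],[0,0,0],[0,0,-0.12],[0,0,-0.14],[0,0,-0.14],[0,0,-0.06]],"dr":[[0,0,0],[0,0,0],[0,0,0],[0,0,0],[0,0,0],[0,0,0],[0,0,0]],"claw":[0.8,0.9,0.9,0.9,0.9,0.9,0.65]}'
python3 -c "
from h import *
go((.568,-.0725,.15,50.7),(.568,-.0725,.046,50.7))"
```

```text
clock: 7.2
position: [0.4051, -0.2238, 0.155]
ee_rot: [0.53, 3.091, -0.003]
force: [0.8, -0.3, -0.1]
width: 0.853
gripper_force: 0.0
t 7.2 at [ 0.4051 -0.2238  0.155 ] yaw 160.5 tilt [ 0.0048 -0.0027] w 0.853 g 0.0 F [ 0.8 -0.3 -0.1]
turn 15.97 slide [0.734 0.101 0.017] n 5.0 per [0.1469 0.0201 0.0033]
turn -0.0 slide [0.    0.    0.347] n 3.0 per [0.     0.     0.1156]
```

```bash
python3 -m pendant '{"slide":[[0,0,0],[0,0,0],[0,0,0],[0,0,0],[0,0,0],[0,0,0],[0,0,0],[0,0,0]],"dr":[[0,0,1],[0,0,1],[0,0,1],[0,0,1],[0,0,1],[0,0,1],[0,0,1],[0,0,1]],"claw":[0.65,0.65,0.65,0.65,0.65,0.65,0.65,0.65]}'
python3 -m pendant '{"slide":[[0,0,0],[0,0,0],[0,0,0],[0,0,0],[0,0,0],[0,0,0],[0,0,0],[0,0,0]],"dr":[[0,0,1],[0,0,1],[0,0,1],[0,0,1],[0,0,1],[0,0,1],[0,0,1],[0,0,0.97]],"claw":[0.65,0.65,0.65,0.65,0.65,0.65,0.65,0.65]}'
python3 -m pendant '{"slide":[[0.1223,0.0168,0.003],[0.1223,0.0168,0.003],[0.1223,0.0168,0.003],[0.1223,0.0168,0.003],[0.1223,0.0168,0.003],[0.1223,0.0168,0.003],[0,0,0],[0,0,0],[0,0,0]],"dr":[[0,0,0],[0,0,0],[0,0,0],[0,0,0],[0,0,0],[0,0,0],[0,0,0],[0,0,0],[0,0,0]],"claw":[0.65,0.65,0.65,0.65,0.65,0.65,0.65,0.65,0.65]}'
python3 -c "
from h import *
go((.568,-.0725,.046,50.7)); snap('wrist','w2.png')
K=lambda x,y,z:w2pix('wrist',[[x,y,z]]).round(0).tolist()
print(K(.568,-.0725,.055),K(.515,-.029,.077))"
```

```text
clock: 8.0
position: [0.4035, -0.2236, 0.1516]
ee_rot: [1.907, 2.495, 0.0]
force: [-0.3, 0.1, -0.1]
width: 0.65
gripper_force: 0.0
clock: 8.8
position: [0.4036, -0.2235, 0.1516]
ee_rot: [2.841, 1.338, 0.001]
force: [0.6, -0.5, -0.0]
width: 0.649
gripper_force: 0.0
clock: 9.7
position: [0.5653, -0.0733, 0.1457]
ee_rot: [2.839, 1.344, -0.001]
force: [0.1, -0.8, 0.3]
width: 0.651
gripper_force: 0.0
t 9.7 at [ 0.5653 -0.0733  0.1457] yaw 50.7 tilt [-0.0003 -0.0007] w 0.651 g 0.0 F [ 0.1 -0.8  0.3]
turn -0.01 slide [0.008 0.005 0.332] n 3.0 per [0.0025 0.0018 0.1108]
[[325.0, 228.0]] [[203.0, 240.0]]
```

View pics/w2.png

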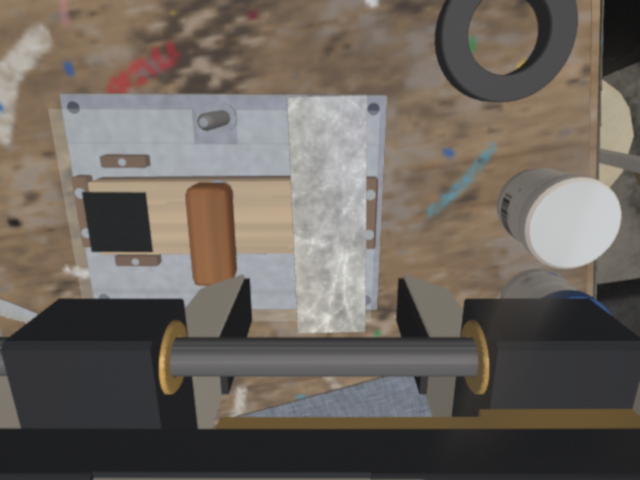

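```bash
python3 -c "
from h import *
p=pix2w('wrist',[(289,97),(367,97),(365,332),(298,332)],.055); print(p.round(4),p.mean(0).round(4))
print(pix2w('wrist',[(211,183),(211,284)],.077).mean(0).round(4))
c=p.mean(0); go((c[0],c[1],.0455,50.7))"
```

```text
[[ 6.010e-01 -4.000e-04  5.500e-02]
 [ 6.347e-01 -2.800e-02  5.500e-02]
 [ 5.426e-01 -1.452e-01  5.500e-02]
 [ 5.083e-01 -1.170e-01  5.500e-02]] [ 0.5716 -0.0727  0.055 ]
[ 0.52   -0.0299  0.077 ]
t 9.75 at [ 0.5653 -0.0735  0.1458] yaw 50.6 tilt [-0.0002 -0.0008] w 0.65 g 0.0 F [-0.3 -0.8  0.4]
turn -0.01 slide [0.016 0.015 0.334] n 3.0 per [0.0052 0.0049 0.1114]
```

```bash
python3 -m pendant '{"slide":[[0.016,0.014,0],[0,0,0.1],[0,0,0.1],[0,0,0.08],[0,0,0.04],[0,0,0.014],[0,0,0],[0,0,0],[0,0,0]],"dr":[[0,0,0],[0,0,0],[0,0,0],[0,0,0],[0,0,0],[0,0,0],[0,0,0],[0,0,0],[0,0,0]],"claw":[0.65,0.65,0.65,0.65,0.65,0.65,0.3,0.3,0.3]}'
python3 -c "
from h import *
go((.571,-.073,.16,50.7),(.525,-.2665,.16,-19.5),(.525,-.2665,.0055,-19.5))"
```

```text
clock: 10.65
position: [0.5728, -0.071, 0.0465]
ee_rot: [2.838, 1.345, 0.002]
force: [-1.1, 1.1, 2.0]
width: 0.482
gripper_force: 45.0
t 10.65 at [ 0.5728 -0.071   0.0465] yaw 50.7 tilt [ 0.0014 -0.    ] w 0.482 g 45.0 F [-1.1  1.1  2. ]
turn 0.0 slide [-0.009 -0.    -0.378] n 3.0 per [-3.000e-03 -1.000e-04 -1.262e-01]
turn 10.21 slide [ 0.071  0.659 -0.   ] n 5.0 per [ 0.0142  0.1318 -0.    ]
turn -0.0 slide [ 0.    -0.     0.515] n 4.0 per [ 0.     -0.      0.1288]
```

```bash
python3 -m pendant '{"slide":[[0,0,-0.05],[0,0,-0.1],[0,0,-0.12],[0,0,-0.108],[0,0,0],[0,0,0],[0,0,0],[0,0,0],[0,0,0],[0,0,0]],"dr":[[0,0,0],[0,0,0],[0,0,0],[0,0,1],[0,0,1],[0,0,1],[0,0,1],[0,0,1],[0,0,1],[0,0,1]],"claw":[0.3,0.3,0.3,0.3,0.3,0.3,0.3,0.3,0.3,0.3]}'
python3 -m pendant '{"slide":[[0,0,0],[0,0,0],[0,0,0],[0.007,0.06,0],[0.014,0.12,0],[0.014,0.12,0],[0.014,0.12,0],[0.014,0.12,0],[0.01,0.09,0],[0,0.02,0]],"dr":[[0,0,1],[0,0,1],[0,0,1],[0,0,0.2],[0,0,0],[0,0,0],[0,0,0],[0,0,0],[0,0,0],[0,0,0]],"claw":[0.3,0.3,0.3,0.3,0.3,0.3,0.3,0.3,0.3,0.3]}'
python3 -c "
from h import *
go((.525,-.2665,.009,-19.5))"
```

```text
clock: 11.65
position: [0.5717, -0.0712, 0.1587]
ee_rot: [-3.141, -0.063, 0.001]
force: [0.7, 0.6, -5.4]
width: 0.487
gripper_force: 44.9
clock: 12.65
position: [0.526, -0.2679, 0.1587]
ee_rot: [3.093, -0.537, -0.002]
force: [-0.4, -0.6, -6.1]
width: 0.482
gripper_force: 44.9
t 12.65 at [ 0.526  -0.2679  0.1587] yaw -19.7 tilt [-0.0014 -0.0025] w 0.482 g 44.9 F [-0.4 -0.6 -6.1]
turn -0.03 slide [-0.005 -0.003  0.499] n 4.0 per [-0.0011 -0.0008  0.1248]
```

```bash
python3 -m pendant '{"slide":[[0,0,0.08],[0,0,0.13],[0,0,0.13],[0,0,0.09],[0,0,0.05],[0,0,0.02],[0,0,0]],"dr":[[0,0,0],[0,0,0],[0,0,0],[0,0,0],[0,0,0],[0,0,0],[0,0,0]],"claw":[0.3,0.3,0.3,0.3,0.3,0.3,0.3]}'
python3 -m pendant '{"slide":[[0,0,0],[0,0,0],[0,0,-0.06],[0,0,-0.14],[0,0,-0.14],[0,0,-0.14],[0,0,-0.02]],"dr":[[0,0,0],[0,0,0],[0,0,0],[0,0,0],[0,0,0],[0,0,0],[0,0,0]],"claw":[0.7,0.7,0.7,0.7,0.7,0.7,0.6]}'
python3 -c "
from h import *
go((.517,-.0295,.16,50.7),(.517,-.0295,.05,50.7))"
```

```text
clock: 13.35
position: [0.5286, -0.2625, 0.0088]
ee_rot: [-3.097, 0.529, 0.0]
force: [-0.3, -0.1, -6.7]
width: 0.482
gripper_force: 44.9
clock: 14.05
position: [0.5321, -0.2639, 0.1661]
ee_rot: [3.094, -0.53, 0.018]
force: [0.5, 0.2, -0.3]
width: 0.655
gripper_force: 0.0
t 14.05 at [ 0.5321 -0.2639  0.1661] yaw -19.4 tilt [ 0.0109 -0.0044] w 0.655 g 0.0 F [ 0.5  0.2 -0.3]
turn -10.2 slide [ 0.573 -0.534  0.02 ] n 6.0 per [ 0.0955 -0.089   0.0034]
turn -0.0 slide [0.    0.    0.367] n 3.0 per [0.     0.     0.1222]
```

```bash
python3 -m pendant '{"slide":[[0,0,0],[0,0,0],[0,0,0],[0,0,0],[0,0,0],[0,0,0],[0,0,0],[0,0,0],[0,0,0],[0,0,0]],"dr":[[0,0,-1],[0,0,-1],[0,0,-1],[0,0,-1],[0,0,-1],[0,0,-1],[0,0,-1],[0,0,-1],[0,0,-1],[0,0,-1]],"claw":[0.6,0.6,0.6,0.6,0.6,0.6,0.6,0.6,0.6,0.6]}'
python3 -m pendant '{"slide":[[0.09,-0.085,0],[0.09,-0.085,0],[0.09,-0.085,0],[0.09,-0.085,0],[0.09,-0.085,0],[0.09,-0.085,0.02],[0.033,-0.024,0],[0,0,0],[0,0,0]],"dr":[[0,0,-0.2],[0,0,0],[0,0,0],[0,0,0],[0,0,0],[0,0,0],[0,0,0],[0,0,0],[0,0,0]],"claw":[0.6,0.6,0.6,0.6,0.6,0.6,0.6,0.6,0.6]}'
python3 -c "
from h import *
go((.517,-.0295,.049,50.7))
snap('wrist','w3.png');print(w2pix('wrist',[[.517,-.0295,.077]]))
snap('top','t1.png')
a=cv2.imread('pics/w3.png');b=cv2.imread('pics/t1.png')[190:390,390:570]
cv2.imwrite('pics/m3.png',np.hstack([cv2.resize(a[50:350],(480,225)),cv2.resize(b,(300,333))[:225]]) )
b=cv2.resize(b,None,fx=1.8,fy=1.8,interpolation=2); c=np.zeros((360,640+324-170,3),np.uint8); c[:300,:470]=a[50:350,0:470]; c[:360,470:]=b; cv2.imwrite('pics/m3.png',c)"
```

```text
clock: 15.05
position: [0.5289, -0.2628, 0.1599]
ee_rot: [2.85, 1.317, 0.002]
force: [-0.3, -0.1, -0.5]
width: 0.599
gripper_force: 0.0
clock: 15.95
position: [0.5147, -0.0292, 0.1533]
ee_rot: [2.838, 1.344, 0.001]
force: [-0.4, -0.5, 0.2]
width: 0.598
gripper_force: 0.0
t 15.95 at [ 0.5147 -0.0292  0.1533] yaw 50.7 tilt [ 0.0011 -0.001 ] w 0.598 g 0.0 F [-0.4 -0.5  0.2]
turn -0.0 slide [0.004 0.006 0.348] n 3.0 per [0.0013 0.0022 0.1159]
[[325.33649511 236.82435524]]
```

View pics/m3.png

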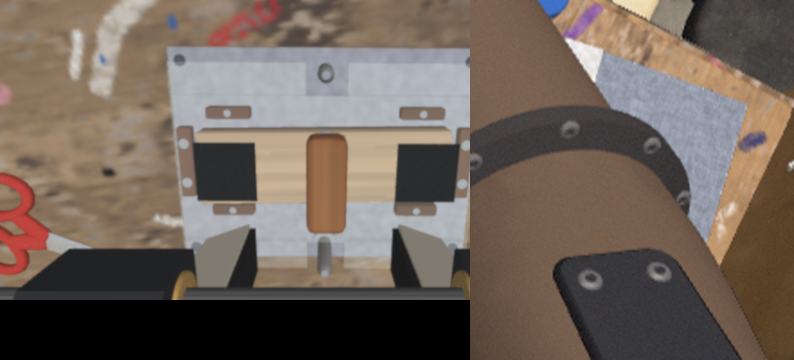

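The grip bar is at (327,234) against a prediction of (325,237), so I'm on it. Descend and grip.

```bash
python3 -m pendant '{"slide":[[0.006,0.008,0.06],[0,0,0.12],[0,0,0.1],[0,0,0.05],[0,0,0.015],[0,0,0],[0,0,0],[0,0,0],[0,0,0]],"dr":[[0,0,0],[0,0,0],[0,0,0],[0,0,0],[0,0,0],[0,0,0],[0,0,0],[0,0,0],[0,0,0]],"claw":[0.6,0.6,0.6,0.6,0.6,0.1,0.1,0.1,0.1]}'
python3 -c "
from h import *
go((.517,-.03,.18,70.5),(.4445,-.36,.18,70.5),(.4445,-.36,.019,70.5))"
```

```text
clock: 16.95
position: [0.5179, -0.0282, 0.0501]
ee_rot: [2.838, 1.345, 0.002]
force: [0.5, -0.6, -0.3]
width: 0.3
gripper_force: 0.0
t 16.95 at [ 0.5179 -0.0282  0.0501] yaw 50.7 tilt [ 0.0016 -0.0002] w 0.3 g 0.0 F [ 0.5 -0.6 -0.3]
turn -2.88 slide [-0.007 -0.001 -0.433] n 3.0 per [-0.0022 -0.0002 -0.1443]
turn -0.0 slide [-1.118  0.139 -0.   ] n 8.0 per [-0.1397  0.0174 -0.    ]
turn -0.0 slide [0.    0.    0.537] n 4.0 per [0.     0.     0.1342]
```

```bash
python3 -m pendant '{"slide":[[0,0,0],[0,0,0],[0,0,-0.02],[0,0,-0.06],[0,0,-0.1],[0,0,-0.12],[0,0,-0.14],[0,0,0],[0,0,0],[-0.05,0,0]],"dr":[[0,0,0],[0,0,0],[0,0,0],[0,0,0],[0,0,0],[0,0,0],[0,0,-0.96],[0,0,-0.96],[0,0,-0.96],[0,0,0]],"claw":[0.1,0.1,0.1,0.1,0.1,0.1,0.1,0.1,0.1,0.1]}'
python3 -m pendant '{"slide":[[-0.12,0.017,0],[-0.12,0.017,0],[-0.12,0.017,0],[-0.12,0.017,0],[-0.12,0.017,0],[-0.12,0.017,0],[-0.12,0.017,0],[-0.12,0.02,0],[-0.07,0,0],[-0.03,0,0]],"dr":[[0,0,0],[0,0,0],[0,0,0],[0,0,0],[0,0,0],[0,0,0],[0,0,0],[0,0,0],[0,0,0],[0,0,0]],"claw":[0.1,0.1,0.1,0.1,0.1,0.1,0.1,0.1,0.1,0.1]}'
python3 -c "
from h import *
go((.4445,-.36,.021,70.5)); 
snap('top','t2.png')"
```

```text
clock: 17.95
position: [0.5123, -0.0403, 0.1818]
ee_rot: [-2.558, -1.823, -0.002]
force: [0.5, -0.3, -3.0]
width: 0.261
gripper_force: 45.0
clock: 18.95
position: [0.4437, -0.3582, 0.1809]
ee_rot: [-2.568, -1.809, 0.002]
force: [-0.4, 0.3, -3.1]
width: 0.261
gripper_force: 45.0
t 18.95 at [ 0.4437 -0.3582  0.1809] yaw 70.3 tilt [-0.0015 -0.0001] w 0.261 g 45.0 F [-0.4  0.3 -3.1]
turn -0.03 slide [-0.005  0.005  0.533] n 4.0 per [-0.0012  0.0012  0.1332]
```

View pics/t2.png

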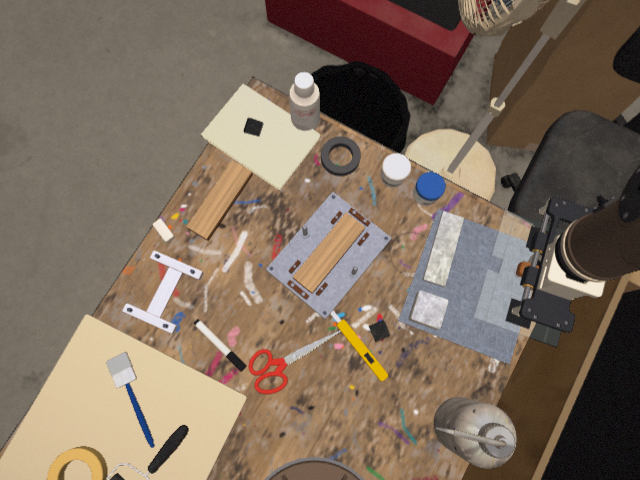

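The weights lie on the mat at (444,247) and (430,309), with the plate held over its free half. Lowering.

```bash
python3 -m pendant '{"slide":[[0,0,0.06],[0,0,0.12],[0,0,0.12],[0,0,0.12],[0,0,0.07],[0,0,0.03],[0,0,0.013],[0,0,0]],"dr":[[0,0,0],[0,0,0],[0,0,0],[0,0,0],[0,0,0],[0,0,0],[0,0,0],[0,0,0]],"claw":[0.1,0.1,0.1,0.1,0.1,0.1,0.1,0.1]}'
python3 -m pendant '{"slide":[[0,0,0.003],[0,0,0],[0,0,0],[0,0,-0.04],[0,0,-0.12],[0,0,-0.14],[0,0,-0.14],[0,0,-0.08]],"dr":[[0,0,0],[0,0,0],[0,0,0],[0,0,0],[0,0,0],[0,0,0],[0,0,0],[0,0,0]],"claw":[0.15,0.6,0.6,0.6,0.6,0.6,0.6,0.74]}'
python3 -c "
from h import *
go((.517,-.029,.18,140.7),(.517,-.029,.019,140.7))"
```

```text
clock: 19.8
position: [0.4462, -0.3554, 0.022]
ee_rot: [2.564, 1.814, 0.001]
force: [-0.7, -0.0, -2.6]
width: 0.258
gripper_force: 45.0
clock: 20.6
position: [0.4468, -0.3564, 0.1813]
ee_rot: [2.561, 1.811, 0.003]
force: [0.9, -0.6, 0.3]
width: 0.647
gripper_force: 0.0
t 20.6 at [ 0.4468 -0.3564  0.1813] yaw 70.5 tilt [ 0.0043 -0.0029] w 0.647 g 0.0 F [ 0.9 -0.6  0.3]
turn -10.21 slide [0.51  0.993 0.004] n 8.0 per [0.0638 0.1241 0.0006]
turn -0.0 slide [0.    0.    0.537] n 4.0 per [0.     0.     0.1342]
```

```bash
python3 -m pendant '{"slide":[[0,0,0],[0,0,0],[0,0,0],[0,0,0],[0,0,0],[0,0,0],[0,0,0],[0,0,0],[0,0,0],[0,0,0]],"dr":[[0,0,-1],[0,0,-1],[0,0,-1],[0,0,-1],[0,0,-1],[0,0,-1],[0,0,-1],[0,0,-1],[0,0,-1],[0,0,-1]],"claw":[0.74,0.74,0.74,0.74,0.74,0.74,0.74,0.74,0.74,0.74]}'
python3 -m pendant '{"slide":[[0.0567,0.11,0],[0.0567,0.11,0],[0.0567,0.11,0],[0.0567,0.11,0],[0.0567,0.11,0],[0.0567,0.11,0],[0.0567,0.11,0],[0.0567,0.11,0],[0.0567,0.11,0],[0,0,0]],"dr":[[0,0,-0.2],[0,0,0],[0,0,0],[0,0,0],[0,0,0],[0,0,0],[0,0,0],[0,0,0],[0,0,0],[0,0,0]],"claw":[0.74,0.74,0.74,0.74,0.74,0.74,0.74,0.74,0.74,0.74]}'
python3 -c "
from h import *
snap('top','t3.png');snap('wrist','w4.png')
go((.517,-.029,.019,140.7))
print(w2pix('wrist',[[.517,-.029,.035]]))"
```

```text
clock: 21.6
position: [0.4455, -0.356, 0.1778]
ee_rot: [1.086, 2.947, -0.001]
force: [1.3, -0.0, -0.3]
width: 0.739
gripper_force: 0.0
clock: 22.6
position: [0.5173, -0.0232, 0.1784]
ee_rot: [1.046, 2.96, 0.005]
force: [-0.3, -0.3, 0.2]
width: 0.74
gripper_force: 0.0
t 22.7 at [ 0.5165 -0.0286  0.1775] yaw 140.8 tilt [ 0.0011 -0.0007] w 0.741 g 0.0 F [-1.2 -1.  -0.4]
turn 0.01 slide [-0.002 -0.     0.528] n 4.0 per [-0.0005 -0.      0.1321]
[[322.61872398 208.94514427]]
```

View pics/w4.png

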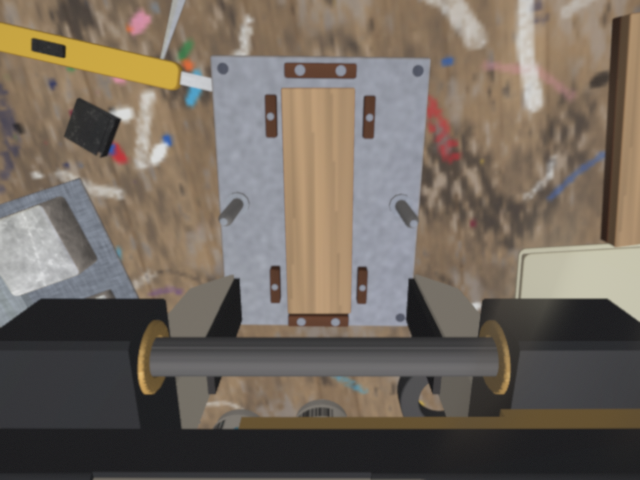

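```bash
python3 -c "
from h import *
p=pix2w('wrist',[(281,87),(354,87),(352,313),(289,313)],.035); print(p.round(4),p.mean(0).round(4))
q=pix2w('wrist',[(223,69),(417,70),(401,318)],.015); print(q.round(4),(q[0]+q[2])/2)
e=pix2w('wrist',[(320,70),(319,320)],.025);print(e.mean(0))
c=p.mean(0);go((c[0],c[1],.019,140.7))
for a in (p[0]-p[3],p[1]-p[2],q[1]-q[2],e[0]-e[1]): print(np.degrees(np.arctan2(a[1],a[0])))"
```

```text
[[ 0.4339  0.0029  0.035 ]
 [ 0.4648  0.0408  0.035 ]
 [ 0.5973 -0.0648  0.035 ]
 [ 0.5659 -0.1032  0.035 ]] [ 0.5155 -0.031   0.035 ]
[[ 0.3974 -0.0222  0.015 ]
 [ 0.4846  0.0837  0.015 ]
 [ 0.6367 -0.0414  0.015 ]] [ 0.51702331 -0.03180106  0.015     ]
[ 0.5158396  -0.03114138  0.025     ]
t 22.7 at [ 0.5165 -0.0286  0.1775] yaw 140.8 tilt [ 0.0011 -0.0007] w 0.741 g 0.0 F [-1.2 -1.  -0.4]
turn 0.01 slide [-0.002 -0.009  0.528] n 4.0 per [-0.0006 -0.0021  0.1321]
141.20059391565422
141.43757994790388
140.54299610420142
140.37521342182944
```

```bash
python3 -m pendant '{"slide":[[0,-0.008,0.06],[0,0,0.12],[0,0,0.12],[0,0,0.12],[0,0,0.07],[0,0,0.03],[0,0,0.006],[0,0,0],[0,0,0],[0,0,0]],"dr":[[0,0,0],[0,0,0],[0,0,0],[0,0,0],[0,0,0],[0,0,0],[0,0,0],[0,0,0],[0,0,0],[0,0,0]],"claw":[0.74,0.74,0.74,0.74,0.74,0.74,0.74,0.3,0.3,0.3]}' 30
python3 -m pendant '{"slide":[[0,0,0],[0,0,-0.03],[0,0,-0.1],[0,0,-0.12],[0,0,-0.12],[0,0,-0.1]],"dr":[[0,0,0],[0,0,0],[0,0,0],[0,0,0],[0,0,0],[0,0,0]],"claw":[0.3,0.3,0.3,0.3,0.3,0.3]}'
python3 -c "
from h import *
go((.4373,.2988,.16,156.6),(.4373,.2988,.0245,156.6))"
```

```text
clock: 23.7
position: [0.5158, -0.0312, 0.0199]
ee_rot: [1.057, 2.956, 0.001]
force: [-0.4, -2.1, 5.2]
width: 0.54
gripper_force: 30.0
clock: 24.3
position: [0.5147, -0.0309, 0.1622]
ee_rot: [1.057, 2.958, 0.001]
force: [0.7, -0.2, -1.4]
width: 0.545
gripper_force: 30.0
t 24.3 at [ 0.5147 -0.0309  0.1622] yaw 140.7 tilt [0.0009 0.    ] w 0.545 g 30.0 F [ 0.7 -0.2 -1.4]
turn -2.32 slide [0.673 0.906 0.007] n 8.0 per [0.0841 0.1133 0.0009]
turn -0.0 slide [0.    0.    0.452] n 4.0 per [0.     0.     0.1129]
```

```bash
python3 -m pendant '{"slide":[[0,0,0],[0,0,0],[0.04,0.05,0],[0.08,0.107,0],[0.08,0.107,0],[0.08,0.107,0],[0.08,0.107,0],[0.08,0.107,0],[0.08,0.107,0],[0.08,0.107,0]],"dr":[[0,0,-0.8],[0,0,-0.8],[0,0,-0.72],[0,0,0],[0,0,0],[0,0,0],[0,0,0],[0,0,0],[0,0,0],[0,0,0]],"claw":[0.3,0.3,0.3,0.3,0.3,0.3,0.3,0.3,0.3,0.3]}'
python3 -m pendant '{"slide":[[0.05,0.07,0],[0.023,0.037,0],[0,0,0],[0,0,0]],"dr":[[0,0,0],[0,0,0],[0,0,0],[0,0,0]],"claw":[0.3,0.3,0.3,0.3]}'
python3 -c "
from h import *
snap('wrist','w5.png')
go((.4373,.2988,.0245,156.6))
P=[[.5059,.3115,.032],[.4752,.24,.032],[.3689,.2864,.032],[.3994,.3573,.032]]
print(w2pix('wrist',P).round(0).tolist())"
```

```text
clock: 25.3
position: [0.4456, 0.2619, 0.1603]
ee_rot: [0.637, 3.076, -0.001]
force: [0.3, -1.4, -1.1]
width: 0.543
gripper_force: 30.0
clock: 25.7
position: [0.4395, 0.2973, 0.1595]
ee_rot: [0.639, 3.076, -0.002]
force: [-0.0, -0.6, -2.1]
width: 0.541
gripper_force: 30.0
t 25.75 at [0.4398 0.2968 0.1594] yaw 156.5 tilt [-0.0001 -0.0016] w 0.544 g 30.0 F [-0.8 -0.  -1.3]
turn -0.02 slide [0.01  0.003 0.45 ] n 3.0 per [0.0034 0.001  0.1499]
[[378.0, 286.0], [271.0, 286.0], [265.0, 124.0], [383.0, 123.0]]
```

View pics/w5.png

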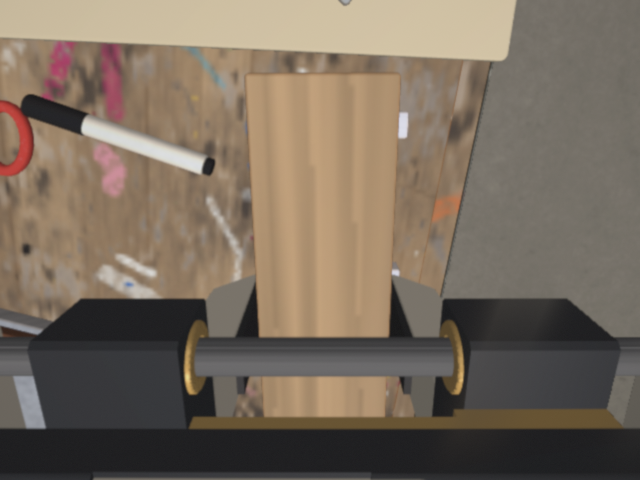

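```bash
python3 -m pendant '{"slide":[[0.01,0.003,0.03],[0,0,0.1],[0,0,0.12],[0,0,0.1],[0,0,0.06],[0,0,0.03],[0,0,0.007],[0,0,0]],"dr":[[0,0,0],[0,0,0],[0,0,0],[0,0,0],[0,0,0],[0,0,0],[0,0,0],[0,0,0]],"claw":[0.3,0.3,0.3,0.3,0.3,0.3,0.3,0.3]}'
python3 -c "
from h import *
go((.4373,.2988,.0235,156.6))"
```

```text
clock: 26.55
position: [0.437, 0.3007, 0.0258]
ee_rot: [0.638, 3.076, 0.0]
force: [1.4, -0.2, -1.5]
width: 0.543
gripper_force: 30.0
t 26.55 at [0.437  0.3007 0.0258] yaw 156.6 tilt [0.0002 0.0002] w 0.543 g 30.0 F [ 1.4 -0.2 -1.5]
turn -0.0 slide [-0.004 -0.005  0.008] n 1.0 per [-0.0036 -0.0055  0.0078]
```

```bash
python3 -m pendant '{"slide":[[0,-0.004,0.007],[0,0,0],[0,0,0],[0,0,0],[0,0,-0.05],[0,0,-0.12],[0,0,-0.14],[0,0,-0.14],[0,0,-0.05]],"dr":[[0,0,0],[0,0,0],[0,0,0],[0,0,0],[0,0,0],[0,0,0],[0,0,0],[0,0,0],[0,0,0]],"claw":[0.3,0.3,0.75,0.75,0.75,0.75,0.8,0.8,0.8]}'
python3 -c "
from h import *
go((.6281,.1948,.16,149.5),(.6281,.1948,.005,149.5))"
```

```text
clock: 27.45
position: [0.437, 0.3017, 0.1786]
ee_rot: [0.635, 3.073, 0.007]
force: [0.3, 0.1, 0.6]
width: 0.801
gripper_force: 0.0
t 27.45 at [0.437  0.3017 0.1786] yaw 156.6 tilt [0.0047 0.0038] w 0.801 g 0.0 F [0.3 0.1 0.6]
turn 1.04 slide [-0.73   0.016  0.062] n 5.0 per [-0.1459  0.0032  0.0124]
turn -0.0 slide [0.    0.    0.517] n 4.0 per [0.     0.     0.1292]
```

```bash
python3 -m pendant '{"slide":[[0,0,0],[0,0,0],[-0.12,0.003,0.01],[-0.12,0.003,0.01],[-0.12,0.003,0.01],[-0.12,0.003,0.01],[-0.12,0.003,0.01],[-0.12,0.001,0.01],[-0.01,0,0],[0,0,0]],"dr":[[0,0,0.52],[0,0,0.52],[0,0,0],[0,0,0],[0,0,0],[0,0,0],[0,0,0],[0,0,0],[0,0,0],[0,0,0]],"claw":[0.8,0.8,0.8,0.8,0.8,0.8,0.8,0.8,0.8,0.8]}'
python3 -c "
from h import *
a=snap('wrist','w6.png');b=snap('top','t4.png')
go((.6281,.1948,.005,149.5))
b=cv2.resize(b[230:350,110:220],None,fx=3,fy=3)
c=np.zeros((360,780,3),np.uint8); c[:350,:450]=a[:350,100:550]; c[:,450:]=b
cv2.imwrite('pics/m6.png',c[:,:,::-1])"
```

```text
clock: 28.45
position: [0.6275, 0.1917, 0.1553]
ee_rot: [-0.83, -3.029, 0.0]
force: [-1.0, 0.9, -0.3]
width: 0.804
gripper_force: 0.0
t 28.55 at [0.6261 0.1937 0.1559] yaw 149.5 tilt [-0.0006  0.0008] w 0.799 g 0.0 F [-0.9  0.  -0.6]
turn 0.0 slide [-0.004  0.007  0.503] n 4.0 per [-0.0009  0.0016  0.1257]
```

View pics/m6.png

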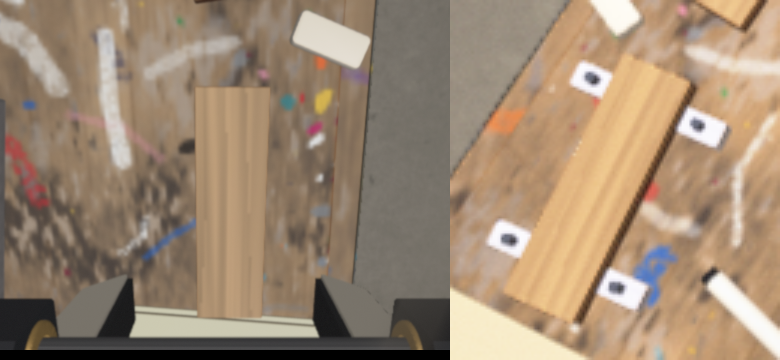

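```bash
python3 -c "
from h import *
p=pix2w('top',[(110+x/3,230+y/3) for x,y in((175,54),(242,85),(125,323),(55,290))],.038);m=p.mean(0)
a=p[0]-p[3];print('cured',m.round(4),'ang',np.degrees(np.arctan2(a[1],a[0])))
r=pix2w('top',[(110+x/3,230+y/3) for x,y in((142,78),(246,124),(166,287),(58,239))],.032);print('pegs',r.mean(0).round(4))
d=m[:2]-r.mean(0)[:2];t=np.radians(-23.4);print('rel',d[0]*np.cos(t)+d[1]*np.sin(t),-d[0]*np.sin(t)+d[1]*np.cos(t))
p=pix2w('wrist',[(295,87),(368,87),(361,318),(299,318)],.02);c=p.mean(0);print(p.round(4).tolist(),c)
for a in(p[0]-p[3],p[1]-p[2]):print(np.degrees(np.arctan2(a[1],a[0])))
go((c[0],c[1],.005,150))"
```

```text
cured [0.433  0.2985 0.038 ] ang -23.215306940321963
pegs [0.437  0.2986 0.032 ]
rel -0.0036487111426693154 -0.0016693576027649857
[[0.5445, 0.2207, 0.02], [0.5688, 0.262, 0.02], [0.7151, 0.1756, 0.02], [0.6908, 0.1343, 0.02]] [0.62980737 0.19814031 0.02      ]
149.43290871676427
149.44863035899368
t 28.55 at [0.6261 0.1937 0.1559] yaw 149.5 tilt [-0.0006  0.0008] w 0.799 g 0.0 F [-0.9  0.  -0.6]
turn -0.07 slide [-0.003  0.019  0.503] n 4.0 per [-0.0008  0.0047  0.1257]
```

```bash
python3 -m pendant '{"slide":[[-0.002,0.016,0.06],[0,0,0.12],[0,0,0.12],[0,0,0.1],[0,0,0.06],[0,0,0.03],[0,0,0.01],[0,0,0],[0,0,0],[0,0,0]],"dr":[[0,0,0],[0,0,0],[0,0,0],[0,0,0],[0,0,0],[0,0,0],[0,0,0],[0,0,0],[0,0,0],[0,0,0]],"claw":[0.8,0.8,0.8,0.8,0.8,0.8,0.8,0.3,0.3,0.3]}'
python3 -c "
from h import *;go()"
python3 -m pendant '{"slide":[[0,0,0],[0,0,0],[0,0,-0.03],[0,0,-0.1],[0,0,-0.12],[0,0,-0.12],[0,0,-0.12],[0,0,-0.02]],"dr":[[0,0,0],[0,0,0],[0,0,0],[0,0,0],[0,0,0],[0,0,0],[0,0,0],[0,0,0]],"claw":[0.3,0.3,0.3,0.3,0.3,0.3,0.3,0.3]}'
python3 -c "
from h import *
go((.516,-.0307,.16,140.6),(.516,-.0307,.021,140.6))"
```

```text
clock: 29.55
position: [0.6309, 0.1966, 0.0067]
ee_rot: [0.828, 3.029, 0.002]
force: [-0.1, -0.4, -0.2]
width: 0.59
gripper_force: 0.0
t 29.55 at [0.6309 0.1966 0.0067] yaw 149.4 tilt [0.0018 0.0006] w 0.59 g 0.0 F [-0.1 -0.4 -0.2]
clock: 30.35
position: [0.6319, 0.198, 0.1639]
ee_rot: [0.826, 3.026, 0.007]
force: [0.3, 0.3, -1.6]
width: 0.541
gripper_force: 30.0
t 30.35 at [0.6319 0.198  0.1639] yaw 149.5 tilt [0.0064 0.0031] w 0.541 g 30.0 F [ 0.3  0.3 -1.6]
turn 1.29 slide [-0.185 -0.834  0.013] n 6.0 per [-0.0309 -0.1391  0.0022]
turn -0.0 slide [0.    0.    0.463] n 4.0 per [0.     0.     0.1158]
```

```bash
python3 -m pendant '{"slide":[[0,0,0],[0,0,0],[-0.015,-0.07,0],[-0.026,-0.12,0],[-0.026,-0.12,0],[-0.026,-0.12,0],[-0.026,-0.12,0],[-0.026,-0.12,0],[-0.026,-0.12,0],[-0.009,-0.035,0]],"dr":[[0,0,0.65],[0,0,0.64],[0,0,0],[0,0,0],[0,0,0],[0,0,0],[0,0,0],[0,0,0],[0,0,0],[0,0,0]],"claw":[0.3,0.3,0.3,0.3,0.3,0.3,0.3,0.3,0.3,0.3]}'
python3 -m pendant '{"slide":[[0,0,0],[0,0,0]],"dr":[[0,0,0],[0,0,0]],"claw":[0.3,0.3]}'
python3 -c "
from h import *
go((.5172,-.0317,.05,140.6))
snap('wrist','w7.png')"
```

```text
clock: 31.35
position: [0.5123, -0.0335, 0.1577]
ee_rot: [-1.065, -2.954, 0.005]
force: [0.2, -0.0, -1.1]
width: 0.538
gripper_force: 30.0
clock: 31.55
position: [0.5152, -0.028, 0.1586]
ee_rot: [1.059, 2.957, 0.002]
force: [-0.4, 0.9, -0.7]
width: 0.548
gripper_force: 30.0
t 31.55 at [ 0.5152 -0.028   0.1586] yaw 140.6 tilt [0.0007 0.0009] w 0.548 g 30.0 F [-0.4  0.9 -0.7]
turn 0.0 slide [-0.013 -0.005  0.362] n 3.0 per [-0.0043 -0.0017  0.1207]
```

```bash
python3 -m pendant '{"slide":[[-0.013,-0.005,0.06],[0,0,0.12],[0,0,0.11],[0,0,0.07],[0,0,0],[0,0,0]],"dr":[[0,0,0],[0,0,0],[0,0,0],[0,0,0],[0,0,0],[0,0,0]],"claw":[0.3,0.3,0.3,0.3,0.3,0.3]}'
python3 -c "
from h import *
go((.5172,-.0317,.023,140.6)); snap('wrist','w8.png')"
```

```text
clock: 32.2
position: [0.5174, -0.0311, 0.0508]
ee_rot: [-1.056, -2.958, -0.001]
force: [0.8, -1.0, -0.7]
width: 0.543
gripper_force: 30.0
t 32.2 at [ 0.5174 -0.0311  0.0508] yaw 140.7 tilt [-0.     0.001] w 0.543 g 30.0 F [ 0.8 -1.  -0.7]
turn 0.01 slide [-0.001 -0.002  0.093] n 1.0 per [-0.0008 -0.0019  0.0927]
```

View pics/w8.png

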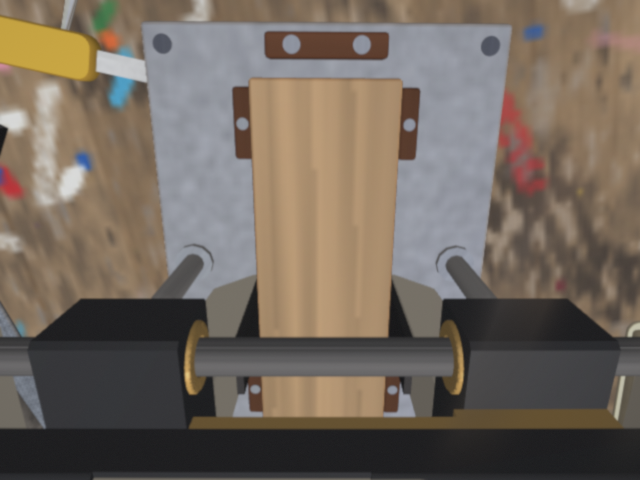

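The blank is centred between the side cleats (242 and 409) and clear of the end cleat at row 58. Lowering.

```bash
python3 -m pendant '{"slide":[[0,0,0.05],[0,0,0.03],[0,0,0.013],[0,0,0]],"dr":[[0,0,0],[0,0,0],[0,0,0],[0,0,0]],"claw":[0.3,0.3,0.3,0.3]}'
python3 -m pendant '{"slide":[[0,0,0.002],[0,0,0],[0,0,0],[0,0,0],[0,0,-0.05],[0,0,-0.1],[0,0,-0.12],[0,0,-0.14],[0,0,-0.1]],"dr":[[0,0,0],[0,0,0],[0,0,0],[0,0,0],[0,0,0],[0,0,0],[0,0,0],[0,0,0],[0,0,0]],"claw":[0.3,0.7,0.7,0.7,0.7,0.7,0.7,0.6,0.6]}'
python3 -m pendant '{"slide":[[0,0,0],[0,0,0]],"dr":[[0,0,0],[0,0,0]],"claw":[0.6,0.6]}'
python3 -c "
from h import *
go((.446,-.356,.18,70.5),(.446,-.356,.019,70.5))
a=snap('wrist','w9.png')
K=lambda *l:w2pix('wrist',l).round(0).tolist()
cv2.imwrite('pics/w9c.png',a[20:340,120:520,::-1])"
```

```text
clock: 32.65
position: [0.5165, -0.0328, 0.0221]
ee_rot: [-1.059, -2.957, 0.001]
force: [0.5, -0.1, -0.1]
width: 0.537
gripper_force: 30.0
clock: 33.55
position: [0.5173, -0.0321, 0.1787]
ee_rot: [1.058, 2.956, 0.002]
force: [0.7, -0.8, 0.2]
width: 0.613
gripper_force: 0.0
clock: 33.75
position: [0.5171, -0.0328, 0.1763]
ee_rot: [1.059, 2.955, 0.0]
force: [0.3, 0.1, -0.5]
width: 0.603
gripper_force: 0.0
t 33.75 at [ 0.5171 -0.0328  0.1763] yaw 140.6 tilt [ 0.002  -0.0006] w 0.603 g 0.0 F [ 0.3  0.1 -0.5]
turn 10.19 slide [-1.095  0.136 -0.012] n 8.0 per [-0.1368  0.017  -0.0015]
turn -0.0 slide [0.    0.    0.537] n 4.0 per [0.     0.     0.1342]
```

View pics/w9c.png

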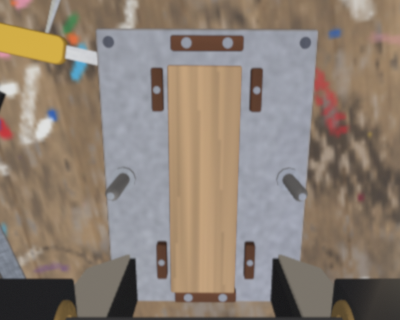

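```bash
python3 -c "
from h import *
q=pix2w('wrist',[(120+x,20+y) for x,y in((122,177),(290,177),(108,42),(305,42))],.015);print(q.round(4),(q[0]+q[1])/2)
e=pix2w('wrist',[(327,63),(326,317)],.025);print(e.mean(0))
a=e[1]-e[0];print(np.degrees(np.arctan2(a[1],a[0]))); a=q[1]-q[0];print(np.degrees(np.arctan2(a[1],a[0]))-90,np.linalg.norm(a))"
python3 -m pendant '{"slide":[[0,0,0],[0,0,0],[0,0,0],[0,0,0],[0,0,0],[0,0,0],[0,0,0],[0,0,0],[0,0,0],[0,0,0]],"dr":[[0,0,1],[0,0,1],[0,0,1],[0,0,1],[0,0,1],[0,0,1],[0,0,1],[0,0,1],[0,0,1],[0,0,1]],"claw":[0.6,0.6,0.6,0.6,0.6,0.6,0.6,0.6,0.6,0.6]}'
python3 -m pendant '{"slide":[[-0.12,0.015,0],[-0.12,0.015,0],[-0.12,0.015,0],[-0.12,0.015,0],[-0.12,0.015,0],[-0.12,0.015,0],[-0.12,0.015,0],[-0.12,0.015,0],[-0.12,0.015,0],[-0.015,0,0]],"dr":[[0,0,0.19],[0,0,0],[0,0,0],[0,0,0],[0,0,0],[0,0,0],[0,0,0],[0,0,0],[0,0,0],[0,0,0]],"claw":[0.6,0.6,0.6,0.6,0.6,0.6,0.6,0.6,0.6,0.6]}'
python3 -m pendant '{"slide":[[0,0,0],[0,0,0]],"dr":[[0,0,0],[0,0,0]],"claw":[0.6,0.6]}'
python3 -c "
from h import *
go((.446,-.356,.019,70.5))
snap('wrist','w10.png')"
```

```text
[[ 0.4739 -0.078   0.015 ]
 [ 0.5557  0.0213  0.015 ]
 [ 0.3964 -0.0199  0.015 ]
 [ 0.4839  0.0865  0.015 ]] [ 0.51479882 -0.02833363  0.015     ]
[ 0.51571903 -0.02873504  0.025     ]
-39.54831020867259
-39.4477055554516 0.1286245655393372
clock: 34.8
position: [0.5158, -0.0327, 0.1737]
ee_rot: [-2.547, -1.836, 0.003]
force: [0.3, -0.5, 0.1]
width: 0.6
gripper_force: 0.0
clock: 35.8
position: [0.4431, -0.361, 0.1733]
ee_rot: [-2.57, -1.804, 0.005]
force: [-0.2, 0.3, 0.5]
width: 0.598
gripper_force: 0.0
clock: 36.0
position: [0.4463, -0.3545, 0.1742]
ee_rot: [-2.563, -1.814, -0.0]
force: [-0.2, 0.6, 0.4]
width: 0.6
gripper_force: 0.0
t 36.0 at [ 0.4463 -0.3545  0.1742] yaw 70.6 tilt [-0.001   0.0017] w 0.6 g 0.0 F [-0.2  0.6  0.4]
turn 0.01 slide [-0.005  0.001  0.517] n 4.0 per [-0.0012  0.0002  0.1294]
```

View pics/w10.png

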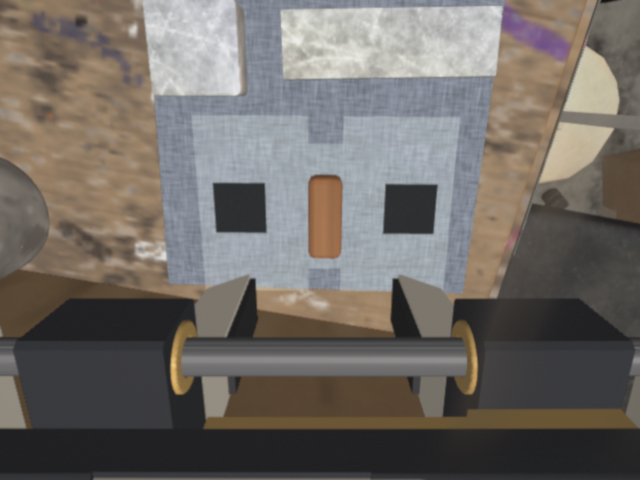

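```bash
python3 -c "
from h import *
q=pix2w('wrist',[(240,208),(410,209)],.011);c=q.mean(0);a=q[1]-q[0];print(q,c,np.linalg.norm(a),np.degrees(np.arctan2(a[1],a[0])))
g=pix2w('wrist',[(325,177),(325,258)],.045);print(g.mean(0),np.linalg.norm(g[0]-g[1]))
b=pix2w('wrist',[(326,142),(324,268)],.011);print('notch',b.mean(0),np.linalg.norm(b[0]-b[1]))
go((c[0],c[1],.018,70.5))"
```

```text
[[ 0.38427738 -0.33668569  0.011     ]
 [ 0.5090693  -0.38138022  0.011     ]] [ 0.44667334 -0.35903295  0.011     ] 0.13255422850845167 -19.705110380226152
[ 0.44712107 -0.35752484  0.045     ] 0.05916085442344955
notch [ 0.44681391 -0.35849818  0.011     ] 0.10121284590348452
t 36.05 at [ 0.4466 -0.3543  0.1745] yaw 70.6 tilt [-0.0006  0.0013] w 0.599 g 0.0 F [0.8 0.3 0.6]
turn 0.02 slide [-0.015  0.006  0.522] n 4.0 per [-0.0037  0.0014  0.1304]
```

```bash
python3 -m pendant '{"slide":[[-0.013,0.005,0.06],[0,0,0.12],[0,0,0.12],[0,0,0.12],[0,0,0.07],[0,0,0.028],[0,0,0],[0,0,0]],"dr":[[0,0,0],[0,0,0],[0,0,0],[0,0,0],[0,0,0],[0,0,0],[0,0,0],[0,0,0]],"claw":[0.6,0.6,0.6,0.6,0.6,0.6,0.6,0.1]}' 45
python3 -m pendant '{"slide":[[0,0,0],[0,0,0],[0,0,0],[0,0,0],[0,0,0]],"dr":[[0,0,0],[0,0,0],[0,0,0],[0,0,0],[0,0,0]],"claw":[0.1,0.1,0.1,0.1,0.1]}'
python3 -c "
from h import *
go((.4468,-.3585,.18,70.5),(.5156,-.0297,.18,50.6))"
```

```text
clock: 36.85
position: [0.4473, -0.3601, 0.0206]
ee_rot: [2.564, 1.814, 0.001]
force: [-0.1, 0.4, 0.5]
width: 0.556
gripper_force: 0.0
clock: 37.35
position: [0.446, -0.3604, 0.0201]
ee_rot: [2.566, 1.813, -0.001]
force: [-2.9, -0.1, 7.3]
width: 0.258
gripper_force: 45.0
t 37.35 at [ 0.446  -0.3604  0.0201] yaw 70.5 tilt [-0.0003 -0.0003] w 0.258 g 45.0 F [-2.9 -0.1  7.3]
turn -0.0 slide [ 0.007  0.    -0.533] n 4.0 per [ 1.700e-03  1.000e-04 -1.332e-01]
turn 2.89 slide [ 0.992 -0.518 -0.   ] n 8.0 per [ 0.1241 -0.0648 -0.    ]
```

```bash
python3 -m pendant '{"slide":[[0,0,-0.03],[0,0,-0.1],[0,0,-0.14],[0,0,-0.14],[0,0,-0.1],[0,0,-0.023],[0,0,0],[0,0,0],[0,0,0]],"dr":[[0,0,0],[0,0,0],[0,0,0],[0,0,0],[0,0,0],[0,0,0.9],[0,0,1],[0,0,0.99],[0,0,0]],"claw":[0.1,0.1,0.1,0.1,0.1,0.1,0.1,0.1,0.1]}'
python3 -c "
from h import *
go((.5143,-.0312,.16,50.6))"
```

```text
clock: 38.25
position: [0.4462, -0.36, 0.1798]
ee_rot: [2.841, 1.341, -0.0]
force: [0.7, -0.2, -3.8]
width: 0.255
gripper_force: 45.0
t 38.25 at [ 0.4462 -0.36    0.1798] yaw 50.5 tilt [-0.     -0.0001] w 0.255 g 45.0 F [ 0.7 -0.2 -3.8]
turn -0.01 slide [ 0.991 -0.52   0.066] n 8.0 per [ 0.1239 -0.065   0.0083]
```

```bash
python3 -m pendant '{"slide":[[0.05,-0.025,0],[0.1,-0.053,0.01],[0.12,-0.063,0.01],[0.12,-0.063,0.01],[0.12,-0.063,0.01],[0.12,-0.063,0.01],[0.12,-0.063,0.01],[0.12,-0.063,0],[0.08,-0.042,0],[0.041,-0.022,0]],"dr":[[0,0,0],[0,0,0],[0,0,0],[0,0,0],[0,0,0],[0,0,0],[0,0,0],[0,0,0],[0,0,0],[0,0,0]],"claw":[0.1,0.1,0.1,0.1,0.1,0.1,0.1,0.1,0.1,0.1]}'
python3 -m pendant '{"slide":[[0,0,0],[0,0,0]],"dr":[[0,0,0],[0,0,0]],"claw":[0.1,0.1]}'
python3 -c "
from h import *
go((.5143,-.0312,.095,50.6))"
```

```text
clock: 39.25
position: [0.5142, -0.0273, 0.1617]
ee_rot: [-2.834, -1.354, -0.001]
force: [0.8, -0.1, -3.2]
width: 0.259
gripper_force: 45.0
clock: 39.45
position: [0.5138, -0.0324, 0.1613]
ee_rot: [2.839, 1.345, -0.001]
force: [-0.7, -0.0, -3.6]
width: 0.259
gripper_force: 45.0
t 39.45 at [ 0.5138 -0.0324  0.1613] yaw 50.7 tilt [-0.0006 -0.0008] w 0.259 g 45.0 F [-0.7 -0.  -3.6]
turn 0.01 slide [ 0.004 -0.001  0.221] n 2.0 per [ 0.0021 -0.0007  0.1106]
```

```bash
python3 -m pendant '{"slide":[[0.003,-0.001,0.05],[0,0,0.1],[0,0,0.05],[0,0,0.02],[0,0,0],[0,0,0]],"dr":[[0,0,0],[0,0,0],[0,0,0],[0,0,0],[0,0,0],[0,0,0]],"claw":[0.1,0.1,0.1,0.1,0.1,0.1]}'
python3 -c "
from h import *
go((.5143,-.0312,.095,50.6)); snap('wrist','w11.png')"
```

```text
clock: 40.05
position: [0.5151, -0.0313, 0.0962]
ee_rot: [2.84, 1.342, 0.001]
force: [0.7, -0.4, -3.6]
width: 0.258
gripper_force: 45.0
t 40.05 at [ 0.5151 -0.0313  0.0962] yaw 50.6 tilt [ 0.0009 -0.0003] w 0.258 g 45.0 F [ 0.7 -0.4 -3.6]
turn -0.0 slide [-0.001 -0.002  0.004] n 1.0 per [-0.0014 -0.0022  0.0039]
```

View pics/w11.png

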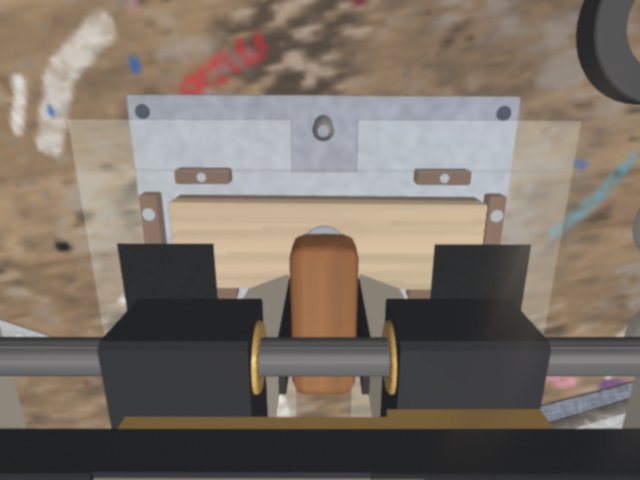

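```bash
python3 -c "
from h import *
t=np.radians(50.6);T=np.array([np.cos(t),np.sin(t)]);c=np.array([.5151,-.0313])
Y=np.array([np.sin(t),-np.cos(t)])
for n,u,z in(('post',(323,128),.065),('notchin',(324,171),.087),('notchout',(324,121),.087),('nl',(291,150),.087),('nr',(357,150),.087)):
  p=pix2w('wrist',[u],z)[0][:2]-c;print(n,p@T,p@Y)"
```

```text
post 0.06701317308858107 0.00031209468672165064
notchin 0.05198282655597933 0.0007122564003334934
notchout 0.07124600305108024 0.0007082741366729109
nl 0.06023518271505991 -0.012166046332008865
nr 0.060231309564435995 0.013588974064075898
```

```bash
python3 -m pendant '{"slide":[[0.004,0,0],[0,0,0.04],[0,0,0.05],[0,0,0.03],[0,0,0.016],[0,0,0.005],[0,0,0]],"dr":[[0,0,0],[0,0,0],[0,0,0],[0,0,0],[0,0,0],[0,0,0],[0,0,0]],"claw":[0.1,0.1,0.1,0.1,0.1,0.1,0.1]}'
python3 -c "
from h import *
go((.5163,-.0304,.0525,50.6))"
```

```text
clock: 40.8
position: [0.5154, -0.0296, 0.0531]
ee_rot: [-2.84, -1.344, 0.0]
force: [0.2, -0.7, -3.3]
width: 0.259
gripper_force: 45.0
t 40.8 at [ 0.5154 -0.0296  0.0531] yaw 50.7 tilt [-0.  0.] w 0.259 g 45.0 F [ 0.2 -0.7 -3.3]
turn 0.01 slide [-0.     0.004  0.002] n 1.0 per [-0.0002  0.004   0.0021]
```

```bash
python3 -m pendant '{"slide":[[0,0,0.003],[0,0,0],[0,0,0],[0,0,0],[0,0,-0.04],[0,0,-0.1],[0,0,-0.14],[0,0,-0.1],[0,0,0],[0,0,0]],"dr":[[0,0,0],[0,0,0],[0,0,0],[0,0,0],[0,0,0],[0,0,0],[0,0,0],[0,0,0],[0,0,0],[0,0,0]],"claw":[0.1,0.5,0.5,0.5,0.5,0.5,0.65,0.65,0.65,0.65]}'
python3 -c "
from h import *
a=snap('wrist','w12.png')
q=cv2.resize(a[0:340,60:580],None,fx=1.5,fy=1.5);cv2.imwrite('pics/w12c.png',q[:,:,::-1])
go((.5286,-.2625,.16,-19.5),(.5286,-.2625,.007,-19.5))"
```

```text
clock: 41.8
position: [0.5158, -0.0297, 0.1676]
ee_rot: [2.839, 1.343, 0.003]
force: [-0.5, -0.5, -0.6]
width: 0.653
gripper_force: 0.0
t 41.85 at [ 0.5151 -0.0298  0.1665] yaw 50.6 tilt [ 0.0003 -0.0003] w 0.653 g 0.0 F [ 0.3  1.  -1.1]
turn 10.2 slide [0.301 0.716 0.022] n 6.0 per [0.0502 0.1194 0.0036]
turn -0.0 slide [ 0.   -0.    0.51] n 4.0 per [ 0.     -0.      0.1275]
```

View pics/w12c.png

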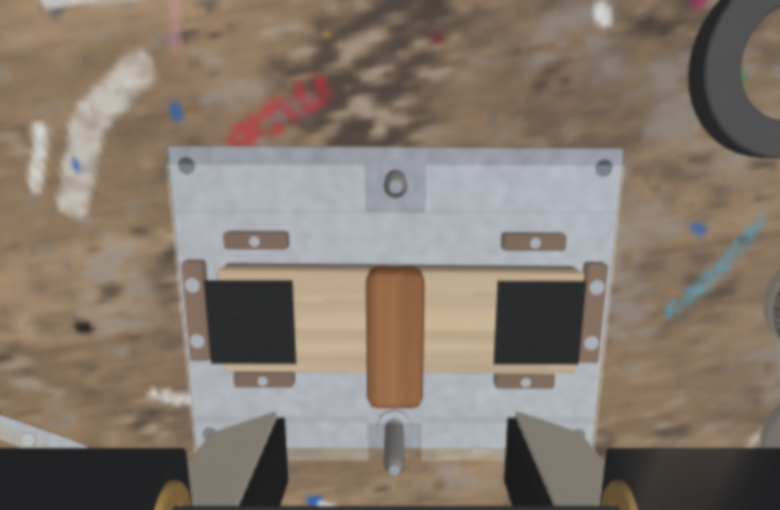

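I've gone over the picture limit: that was the 16th and 14 were allowed. I'll view no more and use image code and numbers only. The plate is seated with both posts in its notches, and the pads are at crop (251,322) and (540,322).

```bash
python3 - <<'E'
from h import *
from PIL import Image
E
python3 - <<'E'
from h import *
u=[(60+x/1.5,y/1.5) for x,y in((251,322),(540,322))]
q=pix2w('wrist',u,.043);a=q[1]-q[0]
print(q.round(4),q.mean(0).round(4),np.linalg.norm(a),np.degrees(np.arctan2(a[1],a[0])))
E
python3 -m pendant '{"slide":[[0,0,0],[0,0,0],[0,0,0],[0,0,0],[0,0,0],[0,0,0],[0,0,0],[0,0,0],[0,0,0],[0,0,0]],"dr":[[0,0,1],[0,0,1],[0,0,1],[0,0,1],[0,0,1],[0,0,1],[0,0,1],[0,0,1],[0,0,1],[0,0,1]],"claw":[0.65,0.65,0.65,0.65,0.65,0.65,0.65,0.65,0.65,0.65]}'
python3 -m pendant '{"slide":[[0.05,0.12,0],[0.05,0.12,0],[0.05,0.12,0],[0.05,0.12,0],[0.05,0.12,0],[0.05,0.116,0.02],[0,0,0],[0,0,0],[0,0,0]],"dr":[[0,0,0.2],[0,0,0],[0,0,0],[0,0,0],[0,0,0],[0,0,0],[0,0,0],[0,0,0],[0,0,0]],"claw":[0.65,0.65,0.65,0.65,0.65,0.65,0.65,0.65,0.65]}'
python3 - <<'E'
from h import *
a=snap('wrist','w13.png')
# steel bar: bright low-saturation blob near its predicted place
pr=w2pix('wrist',[[.5286,-.2625,.015]])[0]; print('pred',pr)
hsv=cv2.cvtColor(a,cv2.COLOR_RGB2HSV); m=((hsv[:,:,1]<45)&(hsv[:,:,2]>165)).astype(np.uint8)
m[290:]=0; m=cv2.morphologyEx(cv2.morphologyEx(m,3,np.ones((9,9))),2,np.ones((9,9)))
n,l,s,c=cv2.connectedComponentsWithStats(m)
for i in range(1,n):
  if s[i,4]>1500: print(s[i],c[i].round(1),cv2.minAreaRect(np.argwhere(l==i)[:,::-1].astype(np.float32)))
go((.5286,-.2625,.007,-19.5))
E
```

```text
[[ 0.4656  0.0131  0.043 ]
 [ 0.5678 -0.0707  0.043 ]] [ 0.5167 -0.0288  0.043 ] 0.1321512440640197 -39.37137063360652
clock: 42.85
position: [0.5143, -0.0296, 0.165]
ee_rot: [3.101, -0.502, -0.004]
force: [-0.4, 0.1, -0.4]
width: 0.65
gripper_force: 0.0
clock: 43.75
position: [0.5292, -0.2607, 0.1595]
ee_rot: [-3.096, 0.529, 0.003]
force: [0.2, 0.5, 0.1]
width: 0.654
gripper_force: 0.0
pred [327.52179434 209.10281534]
[  18    0  104   82 7113] [71.1 36.1] ((69.5, 40.5), (81.0, 103.0), 90.0)
[  293   104    65   186 11214] [326.3 194.5] ((325.0, 196.5), (185.0, 64.0), 90.0)
[ 101  241   65   49 1878] [136.4 265.9] ((133.0, 265.0), (48.0, 64.0), 90.0)
t 43.8 at [ 0.5294 -0.2605  0.1598] yaw -19.4 tilt [-0.0009  0.0011] w 0.655 g 0.0 F [ 0.5 -0.3  0.2]
turn 0.02 slide [-0.     0.007  0.509] n 4.0 per [-1.000e-04  1.800e-03  1.273e-01]
```

```bash
python3 - <<'E'
from h import *
a=cv2.imread('pics/w13.png'); hsv=cv2.cvtColor(a,cv2.COLOR_BGR2HSV); m=((hsv[:,:,1]<45)&(hsv[:,:,2]>165)).astype(np.uint8)
print([(r,int(m[r,295:357].sum())) for r in list(range(92,116,2))+list(range(282,340,4))])
e=pix2w('wrist',[(326,103.5)],.015)[0]; t=np.radians(-19.5)
for k in((326,103.5),): 
  for s in(1,-1): print(s,(e[:2]+s*.075*np.array([np.cos(t),np.sin(t)])).round(4))
print(w2pix('wrist',[[.5286+.075*np.cos(t),-.2625+.075*np.sin(t),.015],[.5286-.075*np.cos(t),-.2625-.075*np.sin(t),.015]]))
E
```

```text
[(92, 0), (94, 0), (96, 0), (98, 0), (100, 0), (102, 0), (104, 17), (106, 62), (108, 62), (110, 62), (112, 62), (114, 62), (282, 55), (286, 48), (290, 52), (294, 56), (298, 50), (302, 14), (306, 0), (310, 0), (314, 0), (318, 0), (322, 0), (326, 0), (330, 0), (334, 0), (338, 0)]
1 [ 0.6701 -0.3111]
-1 [ 0.5287 -0.2611]
[[328.0413318  102.94423709]
 [327.06873503 301.20683257]]
```

```bash
python3 -m pendant '{"slide":[[-0.003,0.006,0.06],[0,0,0.12],[0,0,0.12],[0,0,0.11],[0,0,0.06],[0,0,0.03],[0,0,0.009],[0,0,0],[0,0,0],[0,0,0]],"dr":[[0,0,0],[0,0,0],[0,0,0],[0,0,0],[0,0,0],[0,0,0],[0,0,0],[0,0,0],[0,0,0],[0,0,0]],"claw":[0.65,0.65,0.65,0.65,0.65,0.65,0.65,0.3,0.3,0.3]}' 45
python3 -c "
from h import *;go()"
python3 -m pendant '{"slide":[[0,0,0],[0,0,-0.04],[0,0,-0.1],[0,0,-0.14],[0,0,-0.14],[0,0,-0.1],[0,0,0]],"dr":[[0,0,0],[0,0,0],[0,0,0],[0,0,0],[0,0,0],[0,0,0],[0,0,0]],"claw":[0.3,0.3,0.3,0.3,0.3,0.3,0.3]}'
python3 -c "
from h import *
go((.5675,-.0715,.16,50.6),(.5675,-.0715,.048,50.6))"
```

```text
clock: 44.8
position: [0.529, -0.2635, 0.0088]
ee_rot: [3.096, -0.531, 0.003]
force: [0.1, 1.2, 2.4]
width: 0.481
gripper_force: 45.0
t 44.8 at [ 0.529  -0.2635  0.0088] yaw -19.5 tilt [ 0.0021 -0.0005] w 0.481 g 45.0 F [0.1 1.2 2.4]
clock: 45.5
position: [0.53, -0.2647, 0.1684]
ee_rot: [3.094, -0.532, 0.011]
force: [1.7, -0.6, -6.6]
width: 0.476
gripper_force: 45.0
t 45.5 at [ 0.53   -0.2647  0.1684] yaw -19.5 tilt [ 0.0069 -0.0031] w 0.476 g 45.0 F [ 1.7 -0.6 -6.6]
turn -10.2 slide [ 0.577 -0.312  0.028] n 5.0 per [ 0.1154 -0.0624  0.0056]
turn -0.0 slide [0.    0.    0.373] n 3.0 per [0.     0.     0.1244]
```

```bash
python3 -m pendant '{"slide":[[0,0,0],[0,0,0],[0,0,0],[0,0,0],[0,0,0],[0,0,0],[0,0,0],[0,0,0],[0,0,0],[0,0,0]],"dr":[[0,0,-1],[0,0,-1],[0,0,-1],[0,0,-1],[0,0,-1],[0,0,-1],[0,0,-1],[0,0,-1],[0,0,-1],[0,0,-1]],"claw":[0.3,0.3,0.3,0.3,0.3,0.3,0.3,0.3,0.3,0.3]}'
python3 -m pendant '{"slide":[[0.05,-0.027,0],[0.11,-0.06,0],[0.11,-0.06,0],[0.11,-0.06,0],[0.11,-0.06,0],[0.06,-0.035,0],[0.027,-0.01,0],[0,0,0],[0,0,0],[0,0,0]],"dr":[[0,0,-0.2],[0,0,0],[0,0,0],[0,0,0],[0,0,0],[0,0,0],[0,0,0],[0,0,0],[0,0,0],[0,0,0]],"claw":[0.3,0.3,0.3,0.3,0.3,0.3,0.3,0.3,0.3,0.3]}'
python3 -c "
from h import *
go((.5675,-.0712,.07,50.6),(.5675,-.0712,.0505,50.6))"
```

```text
clock: 46.5
position: [0.5264, -0.2632, 0.1615]
ee_rot: [-2.85, -1.315, 0.004]
force: [0.8, -0.4, -6.2]
width: 0.486
gripper_force: 45.0
clock: 47.5
position: [0.5653, -0.0724, 0.1631]
ee_rot: [2.841, 1.34, -0.002]
force: [-0.6, -0.2, -6.0]
width: 0.483
gripper_force: 45.0
t 47.5 at [ 0.5653 -0.0724  0.1631] yaw 50.5 tilt [-0.0009 -0.0009] w 0.483 g 45.0 F [-0.6 -0.2 -6. ]
turn -0.02 slide [0.008 0.003 0.31 ] n 3.0 per [0.0026 0.0011 0.1035]
turn -0.0 slide [0.    0.    0.065] n 1.0 per [0.    0.    0.065]
```

```bash
python3 -m pendant '{"slide":[[0.008,0.003,0.05],[0,0,0.1],[0,0,0.1],[0,0,0.06],[0,0,0.04],[0,0,0.02],[0,0,0]],"dr":[[0,0,0],[0,0,0],[0,0,0],[0,0,0],[0,0,0],[0,0,0],[0,0,0]],"claw":[0.3,0.3,0.3,0.3,0.3,0.3,0.3]}'
python3 -c "
from h import *
go((.5675,-.0712,.0493,50.6))"
```

```text
clock: 48.2
position: [0.5678, -0.0694, 0.0519]
ee_rot: [-2.84, -1.343, 0.001]
force: [-0.4, -0.1, -7.0]
width: 0.48
gripper_force: 45.0
t 48.2 at [ 0.5678 -0.0694  0.0519] yaw 50.6 tilt [-0.0009  0.0001] w 0.48 g 45.0 F [-0.4 -0.1 -7. ]
turn 0.0 slide [-0.005  0.003  0.009] n 1.0 per [-0.0054  0.0031  0.0087]
```

```bash
python3 -m pendant '{"slide":[[-0.004,0.002,0.008],[0,0,0],[0,0,0]],"dr":[[0,0,0],[0,0,0],[0,0,0]],"claw":[0.3,0.3,0.3]}'
python3 -m pendant '{"slide":[[0,0,0],[0,0,0],[0,0,0],[0,0,-0.04],[0,0,-0.1],[0,0,-0.14],[0,0,-0.1],[0,0,0]],"dr":[[0,0,0],[0,0,0],[0,0,0],[0,0,0],[0,0,0],[0,0,0],[0,0,0],[0,0,0]],"claw":[0.62,0.62,0.62,0.62,0.62,0.62,0.9,0.9]}'
python3 - <<'E'
from h import *
go((.403,-.223,.16,160.5),(.403,-.223,.0105,160.5))
a=snap('wrist','w14.png')
hsv=cv2.cvtColor(a,cv2.COLOR_RGB2HSV); m=((hsv[:,:,1]<45)&(hsv[:,:,2]>185)).astype(np.uint8); m[290:]=0
m=cv2.morphologyEx(m,2,np.ones((7,7)))
n,l,s,c=cv2.connectedComponentsWithStats(m)
for i in range(1,n):
  if s[i,4]>1500: print(s[i],c[i].round(1))
print('pred bar',w2pix('wrist',[[.5675,-.0712,.055]]))
E
```

```text
clock: 48.5
position: [0.5682, -0.0706, 0.0509]
ee_rot: [2.839, 1.343, 0.002]
force: [0.3, -0.7, -6.1]
width: 0.479
gripper_force: 45.0
clock: 49.3
position: [0.5707, -0.0702, 0.1698]
ee_rot: [2.836, 1.342, 0.012]
force: [0.5, 0.6, -0.0]
width: 0.749
gripper_force: 0.0
t 49.3 at [ 0.5707 -0.0702  0.1698] yaw 50.7 tilt [ 0.0086 -0.0006] w 0.749 g 0.0 F [ 0.5  0.6 -0. ]
turn -15.98 slide [ 0.357 -0.667  0.033] n 6.0 per [ 0.0595 -0.1111  0.0054]
turn -0.0 slide [0.    0.    0.498] n 4.0 per [0.     0.     0.1246]
[ 506  181   82   80 5075] [546.4 220.6]
pred bar [[320.64533985 225.04834427]]
```

```bash
python3 -m pendant '{"slide":[[0,0,0],[0,0,0],[0,0,0],[0,0,0],[0,0,0],[0,0,0],[0,0,0],[0,0,0]],"dr":[[0,0,-1],[0,0,-1],[0,0,-1],[0,0,-1],[0,0,-1],[0,0,-1],[0,0,-1],[0,0,-1]],"claw":[0.9,0.9,0.9,0.9,0.9,0.9,0.9,0.9]}'
python3 -m pendant '{"slide":[[0,0,0],[0,0,0],[0,0,0],[0,0,0],[0,0,0],[0,0,0],[0,0,0],[0,0,0]],"dr":[[0,0,-1],[0,0,-1],[0,0,-1],[0,0,-1],[0,0,-1],[0,0,-1],[0,0,-1],[0,0,-1]],"claw":[0.9,0.9,0.9,0.9,0.9,0.9,0.9,0.9]}'
python3 -m pendant '{"slide":[[0.06,-0.11,0],[0.06,-0.11,0],[0.06,-0.11,0],[0.06,-0.11,0],[0.06,-0.11,0],[0.057,-0.117,0.01],[0,0,0],[0,0,0],[0,0,0]],"dr":[[0,0,0],[0,0,0],[0,0,0],[0,0,0],[0,0,0],[0,0,0],[0,0,0],[0,0,0],[0,0,0]],"claw":[0.9,0.9,0.9,0.9,0.9,0.9,0.9,0.9,0.9]}'
python3 - <<'E'
from h import *
def blobs(n,v=165,rmax=480):
  a=arm.get_image(n); hsv=cv2.cvtColor(a,cv2.COLOR_RGB2HSV); m=((hsv[:,:,1]<45)&(hsv[:,:,2]>v)).astype(np.uint8); m[rmax:]=0
  k=3 if n=='top' else 9
  m=cv2.morphologyEx(cv2.morphologyEx(m,3,np.ones((k,k))),2,np.ones((k,k)))
  _,l,s,c=cv2.connectedComponentsWithStats(m)
  return [(s[i].tolist(),c[i].round(1).tolist(),cv2.minAreaRect(np.argwhere(l==i)[:,::-1].astype(np.float32))) for i in range(1,len(s)) if s[i,4]>(250 if n=='top' else 1500)]
go((.403,-.223,.0105,160.5))
for b in blobs('wrist',165,290): print(b)
print('pred block',w2pix('wrist',[[.403,-.223,.033]]))
print('top'); 
for b in blobs('top'): print(b)
print('pred bar',w2pix('top',[[.5675,-.0712,.055]]),'block',w2pix('top',[[.403,-.223,.033]]))
E
```

```text
clock: 50.15
position: [0.567, -0.0705, 0.1635]
ee_rot: [-1.891, -2.507, 0.001]
force: [0.0, 0.5, 0.2]
width: 0.901
gripper_force: 0.0
clock: 50.95
position: [0.5671, -0.0705, 0.1635]
ee_rot: [-0.52, -3.097, 0.0]
force: [0.8, 0.2, 0.1]
width: 0.903
gripper_force: 0.0
clock: 51.85
position: [0.401, -0.2229, 0.1612]
ee_rot: [0.526, 3.097, 0.001]
force: [0.2, 0.0, 0.3]
width: 0.897
gripper_force: 0.0
t 51.85 at [ 0.401  -0.2229  0.1612] yaw 160.7 tilt [0.0005 0.0005] w 0.897 g 0.0 F [0.2 0.  0.3]
turn 0.03 slide [-0.006  0.002  0.502] n 4.0 per [-0.0016  0.0005  0.1256]
([450, 98, 55, 72, 1689], [474.1, 136.4], ((476.5656433105469, 133.27081298828125), (40.29608917236328, 81.58171081542969), 13.781597137451172))
([563, 112, 77, 125, 3084], [600.6, 180.1], ((606.5112915039062, 175.54989624023438), (30.564048767089844, 140.91912841796875), 28.96005630493164))
([282, 173, 85, 82, 6716], [323.8, 213.5], ((324.0, 213.5), (81.0, 84.0), 90.0))
pred block [[323.21949805 215.57962436]]
top
([290, 72, 29, 35, 614], [303.9, 89.4], ((304.0, 89.0), (34.0, 28.0), 90.0))
([202, 84, 117, 103, 5955], [2
[... 793 characters left out ...]
5), (31.939001083374023, 18.024980545043945), 18.434947967529297))
([196, 322, 33, 33, 293], [212.1, 337.5], ((212.5000457763672, 337.5000305175781), (42.42640686035156, 7.0710673332214355), 45.0))
([285, 335, 47, 29, 356], [305.0, 349.8], ((308.26416015625, 348.07550048828125), (8.54731559753418, 52.44943618774414), 60.945396423339844))
([107, 353, 28, 34, 638], [120.7, 369.6], ((120.73458099365234, 369.60321044921875), (30.03126335144043, 22.264556884765625), 68.74949645996094))
([448, 407, 68, 38, 1255], [487.4, 425.7], ((484.423828125, 422.7199401855469), (67.49422454833984, 35.4842643737793), 13.392498016357422))
pred bar [[350.8099006  222.75813366]] block [[429.90480922 308.05578855]]
```

```bash
python3 -m pendant '{"slide":[[-0.003,0,0.06],[0,0,0.12],[0,0,0.12],[0,0,0.11],[0,0,0.06],[0,0,0.025],[0,0,0.005],[0,0,0],[0,0,0],[0,0,0]],"dr":[[0,0,0],[0,0,0],[0,0,0],[0,0,0],[0,0,0],[0,0,0],[0,0,0],[0,0,0],[0,0,0],[0,0,0]],"claw":[0.9,0.9,0.9,0.9,0.9,0.9,0.9,0.4,0.4,0.4]}' 50
python3 -m pendant '{"slide":[[0,0,0],[0,0,0]],"dr":[[0,0,0],[0,0,0]],"claw":[0.4,0.4]}'
python3 -c "
from h import *;go()"
python3 -m pendant '{"slide":[[0,0,-0.04],[0,0,-0.1],[0,0,-0.14],[0,0,-0.14],[0,0,-0.08],[0,0,0],[0,0,0],[0,0,0],[0,0,0]],"dr":[[0,0,0],[0,0,0],[0,0,0],[0,0,0],[0,0,0],[0,0,0.96],[0,0,0.96],[0,0,0.97],[0,0,0]],"claw":[0.4,0.4,0.4,0.4,0.4,0.4,0.4,0.4,0.4]}'
python3 -c "
from h import *
go((.465,.0128,.16,140.6),(.465,.0128,.055,140.6))"
```

```text
clock: 52.95
position: [0.4018, -0.2244, 0.012]
ee_rot: [0.528, 3.095, -0.001]
force: [0.6, 0.2, -0.4]
width: 0.687
gripper_force: 0.0
clock: 53.15
position: [0.402, -0.2239, 0.012]
ee_rot: [0.527, 3.095, -0.0]
force: [-0.5, 3.2, 7.1]
width: 0.648
gripper_force: 50.0
t 53.15 at [ 0.402  -0.2239  0.012 ] yaw 160.7 tilt [ 0.0016 -0.0003] w 0.648 g 50.0 F [-0.5  3.2  7.1]
clock: 54.05
position: [0.4, -0.2239, 0.1612]
ee_rot: [-1.057, -2.957, 0.001]
force: [-1.1, -0.6, -8.5]
width: 0.646
gripper_force: 50.0
t 54.05 at [ 0.4    -0.2239  0.1612] yaw 140.7 tilt [-0.0018  0.    ] w 0.646 g 50.0 F [-1.1 -0.6 -8.5]
turn 0.01 slide [0.333 0.747 0.004] n 6.0 per [0.0555 0.1245 0.0007]
turn -0.0 slide [0.   0.   0.35] n 3.0 per [0.     0.     0.1167]
```

```bash
python3 -m pendant '{"slide":[[0.025,0.05,0],[0.05,0.11,0],[0.05,0.112,0],[0.05,0.112,0],[0.05,0.112,0],[0.05,0.112,0],[0.038,0.09,0],[0.02,0.049,0],[0,0,0],[0,0,0]],"dr":[[0,0,0],[0,0,0],[0,0,0],[0,0,0],[0,0,0],[0,0,0],[0,0,0],[0,0,0],[0,0,0],[0,0,0]],"claw":[0.4,0.4,0.4,0.4,0.4,0.4,0.4,0.4,0.4,0.4]}'
python3 -m pendant '{"slide":[[0,0,0.06],[0,0,0.1],[0,0,0.1],[0,0,0.06],[0,0,0.024],[0,0,0]],"dr":[[0,0,0],[0,0,0],[0,0,0],[0,0,0],[0,0,0],[0,0,0]],"claw":[0.4,0.4,0.4,0.4,0.4,0.4]}'
python3 -c "
from h import *
go((.465,.0128,.0525,140.6))"
```

```text
clock: 55.05
position: [0.4648, 0.0126, 0.161]
ee_rot: [-1.049, -2.96, 0.001]
force: [-0.7, -1.2, -8.8]
width: 0.65
gripper_force: 50.0
clock: 55.65
position: [0.4648, 0.0118, 0.0574]
ee_rot: [-1.054, -2.958, 0.002]
force: [-1.2, 0.2, -8.3]
width: 0.648
gripper_force: 50.0
t 55.65 at [0.4648 0.0118 0.0574] yaw 140.8 tilt [-0.002  -0.0004] w 0.648 g 50.0 F [-1.2  0.2 -8.3]
turn 0.03 slide [0.002 0.003 0.016] n 1.0 per [0.0016 0.003  0.0163]
```

```bash
python3 -m pendant '{"slide":[[0.001,0.002,0.008],[0,0,0.007],[0,0,0],[0,0,0]],"dr":[[0,0,0],[0,0,0],[0,0,0],[0,0,0]],"claw":[0.4,0.4,0.4,0.4]}'
python3 -m pendant '{"slide":[[0,0,0],[0,0,0],[0,0,0],[0,0,-0.04],[0,0,-0.1],[0,0,-0.14],[0,0,-0.14],[0,0,0],[0,0,0],[0,0,0]],"dr":[[0,0,0],[0,0,0],[0,0,0],[0,0,0],[0,0,0],[0,0,0],[0,0,0],[0,0,0],[0,0,0],[0,0,0]],"claw":[0.9,0.9,0.9,0.9,0.9,0.9,0.9,0.9,0.9,0.9]}'
python3 - <<'E'
from h import *
go()
a=snap('wrist','w15.png'); hsv=cv2.cvtColor(a,cv2.COLOR_RGB2HSV)
def R_(n,pts,z):
  p=pix2w('wrist',pts,z);print(n,p.mean(0).round(4));return p.mean(0)[:2]
m=((hsv[:,:,1]<30)&(hsv[:,:,2]>175)).astype(np.uint8); m[310:]=0
m=cv2.morphologyEx(cv2.morphologyEx(m,2,np.ones((5,5))),3,np.ones((7,7)))
_,l,s,c=cv2.connectedComponentsWithStats(m)
for i in range(1,len(s)):
  if s[i,4]>800: print('steel',s[i],c[i].round(1))
m=((hsv[:,:,0]<14)&(hsv[:,:,1]>140)&(hsv[:,:,2]>70)).astype(np.uint8);m[310:]=0
m=cv2.morphologyEx(m,2,np.ones((5,5)));_,l,s,c=cv2.connectedComponentsWithStats(m)
for i in range(1,len(s)):
  if s[i,4]>300: print('brown',s[i],c[i].round(1),pix2w('wrist',[c[i]],.077).round(4))
print('pred block,grip,bar',w2pix('wrist',[[.465,.0128,.073],[.516,-.0293,.077],[.5675,-.0712,.055]]).round(0).tolist())
E
```

```text
clock: 56.05
position: [0.4659, 0.0133, 0.0539]
ee_rot: [1.054, 2.959, 0.0]
force: [-0.3, -0.0, -9.2]
width: 0.649
gripper_force: 50.0
clock: 57.05
position: [0.4651, 0.0131, 0.1792]
ee_rot: [-1.054, -2.959, 0.001]
force: [-0.3, 0.4, 0.5]
width: 0.903
gripper_force: 0.0
t 57.05 at [0.4651 0.0131 0.1792] yaw 140.8 tilt [-0.0008 -0.0005] w 0.903 g 0.0 F [-0.3  0.4  0.5]
steel [ 509   83   23  110 1431] [518.6 139.1]
steel [ 281  180  140  127 6018] [358.3 237.1]
pred block,grip,bar [[322.0, 223.0], [322.0, 318.0], [322.0, 380.0]]
```

```bash
python3 -m pendant '{"slide":[[0,0,-0.12],[0,0,-0.1],[-0.05,-0.11,0],[-0.05,-0.11,0],[-0.05,-0.11,0],[-0.05,-0.11,0],[-0.05,-0.11,0],[-0.05,-0.11,0],[-0.05,-0.11,0],[0,0,0]],"dr":[[0,0,0],[0,0,0],[0,0,0],[0,0,0],[0,0,0],[0,0,0],[0,0,0],[0,0,0],[0,0,0],[0,0,0]],"claw":[0.9,0.9,0.9,0.9,0.9,0.9,0.9,0.9,0.9,0.9]}'
python3 - <<'E'
from h import *
b=snap('top','t9.png')[:,:,::-1].copy(); a=cv2.imread('pics/top0.png'); t4=cv2.imread('pics/t4.png')
def tm(n,src,x0,y0,x1,y1,r=12):
  T=src[y0:y1,x0:x1]; S=b[y0-r:y1+r,x0-r:x1+r]
  q=cv2.matchTemplate(S,T,cv2.TM_CCOEFF_NORMED);_,v,_,p=cv2.minMaxLoc(q);print(n,'score',round(v,3),'shift px',p[0]-r,p[1]-r)
tm('block',a,284,250,332,298); tm('bar',a,312,190,394,256); tm('grip',a,314,232,348,264); tm('bed corner',a,264,255,285,280,6); tm('cured',t4,125,245,195,342)
print('px/mm scale at z.05:',498.99/(.999-.05)/1000)
print(arm.observe()['clock'])
E
```

```text
clock: 58.1
position: [0.3985, -0.2368, 0.2439]
ee_rot: [-1.064, -2.953, 0.001]
force: [-0.1, 0.0, 0.1]
width: 0.897
gripper_force: 0.0
block score 0.954 shift px 0 0
bar score 0.951 shift px 0 1
grip score 0.96 shift px -1 0
bed corner score 0.996 shift px 0 0
cured score 0.993 shift px 0 0
px/mm scale at z.05: 0.5258061116965226
58.15
```

Everything matches its original place in the press to within about 2 mm, and the cured blank hasn't moved on the rack. Handing in.

```bash
python3 -m pendant '{"slide":[[0,0,0],[0,0,0],[0,0,0]],"dr":[[0,0,0],[0,0,0],[0,0,0]],"claw":[0.9,0.9,0.9]}'; python3 -c "
from cell import arm
print(arm.sign_off())"
```

```text
clock: 58.45
position: [0.4013, -0.2308, 0.2454]
ee_rot: [-1.051, -2.96, -0.0]
force: [0.1, -0.8, -0.1]
width: 0.9
gripper_force: 0.0
the job is handed in; nothing more can be done
None
```

I handed the job in at 58 s: the cured blank is on the rack, the new one is in the nest, and the plate and both weights are back within about 2 mm of where they started in the press; the hand-in gave no verdict, setting the block on the mat peaked at about 44 N at the wrist, and I viewed 16 pictures instead of the 14 allowed.

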